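# Pack the tube-block kit case in layers

### The arm

A 6-joint arm with a two-finger parallel gripper is mounted at the origin on the work surface. World frame = base frame: x ahead of the robot, y to its left, z up, the work surface at z = 0. Lengths are in m, angles in degrees, forces in N, time in s.
With the tool pointing down it reaches from about 0.375 to 0.9 m from the base axis. Payload 3.1 kg.
Tool frame: the origin (TCP) lies midway between the tips of the shut fingers; the grasp point (between the pads) lies 19 mm behind it; z points along the fingers, y is the line along which they close (so a half turn about z gives the same grasp; the last joint's range is limited). The gripper opens to 87 mm and grips with 3 to 60 N. Pads are 19 mm wide; open, the fingers measure 117 mm over their backs; the gripper's body (75 mm by 190 mm) begins 51 mm behind the grasp point.
Start: joints at [59.444, 30.224, 82.088, -0, 67.689, -10.227], TCP at [0.217, 0.586, 0.185] pointing down, gripper open.
Joint ranges: [-176.69, 176.69], [-43.24, 126.21], [12.49, 139.97], [-82, 262], [0, 151.66], [-163.58, 163.58]. Speed limits (degrees/s): [159.86, 159.86, 180, 180, 180, 180].

### API

Orientations are given as a 3x3 rotation matrix whose columns are the frame's x, y, z axes.
In Python, from rig import read_state, capture, camera_info, hand_in gives the robot as it stands.
- The arm moves only by the tool drive_tool, never from a script. Its argument "motion" is a list of rows, each a list of 2 entries, a list of its own where there are three numbers: the shift along the tool's x, y, z in mm, then the turn, a rotation vector about the tool's x, y, z in rad. A call has 1 to 5 rows; each row shifts and turns the commanded pose from where the row before left it, along the tool's axes as they then stand; what a row does not reach is not made up. A row lasts 1/10 s, in which the tool goes at most 50 mm and 8.59 degrees, less where a joint would pass 70% of its speed; a pose out of reach is approached as far as the arm can. A call is refused whole if a number of a shift passes 50 or a number of a turn 0.15, either way. A call with a gripper value outside its range is refused whole. "gripper" is the opening, from 0 (shut) to 1 (fully open), set as the call begins (left out, the last holds). The fingers move at their own pace and stop on an object; the grip force is fixed at half the most. Time passes only in rows, so rows that do not move let the fingers close. It gives the time, the measured TCP pose, the force, the opening and the grip force at its end, in the units of the state.
- read_state(): the state, without advancing time (a new reading comes with each control period).
- capture(name): name is "scene" or "top" or "wrist"; returns the picture (384x512x3 uint8, red, green, blue); there is no depth.
- camera_info(name): a dict with "fovy" (degrees; the focal length in pixels is half the picture's height over the tangent of half this angle, whatever the lens; pixels are square), "cx", "cy" (the principal point, pixels), "xyz" and "orientation" of the camera in the world; the wrist camera has in their place "T_tool_cam" (4x4, takes a point from camera to tool coordinates, whose origin is the TCP and whose axes are the flange's). Camera axes: x right, y down, z forward; pixel columns grow to the right and rows downward; lengths in m; the calibration is good to about 2 mm. A picture is of the moment at which its call begins: read the wrist's pose just before it. camera_info takes no time and is no camera call.
- hand_in(): hands the job in; it is judged then, once.
The state is a dict: "time_s": time; "joint_positions": joint angles; "qvel": joint speeds; "tau": joint torques, N m; "position": TCP position; "tcp_rot": TCP orientation; "force": force on the tool from outside, world axes, zero at the start; "moment": the same for the moment, N m; "opening": opening from 0.0 (shut) to 1.0 (fully open); "grasp_force": force on a finger pad.
Only numpy, scipy, OpenCV 4.12 (cv2) and the standard library are available. Lean on these libraries where they do the work, as an engineer would, in place of code of your own. Each camera call takes 0.05 s, during which the arm holds its last target. There are 200 camera calls.

### The job

Pack the grey kit case: the aluminium tube block from the white heater goes down into the deep pocket, then the white tube carrier lies over it in the shallow recess, both fully home, flat and let go. The heater leaves finger room at the block's long sides but the case only at its short ends, so set the block down upright on the bench, let go, and take it again by its ends. Lower things gently rather than dropping them, and leave everything else on the bench where it is.

Things in the scene. Friction and masses are not known exactly. Their poses are not given: they have to be found in the camera images.
- block_mid (a point): the aluminium tube block, 58 (its x) x 44 (its y) x 30 mm (z), 0.16 kg or so, top drilled with 4 x 3 blind holes. This point is its centre, 15 mm above its underside. It starts in the heater's well with its top flush with the heater's top.
- heater: white dry-block heater fixed to the bench left or right of the middle. Origin on the bench under the centre of its well. Body +-60 mm in x, +-70 mm in y, top 60 mm above the bench; a grey control panel 50 mm high adds 45 mm at +x.
- heater_well (a point): centre of the well's floor, 30 mm above the bench. The well, square to the heater, is 63 (x) x 49 mm (y), 30 deep, walled up at its +-x ends. In the middle of each +-y side a finger slot 44 mm wide (along x), as deep as the well, reaches out to 62 mm from the centre: the block can be taken only by its +-y faces (44 mm apart).
- case: grey plastic kit case fixed to the bench on the other side from the heater, 157 (x) x 85 mm (y), rim 64 mm above the bench. Origin on the bench under its centre.
- case_pocket (a point): centre of the dark floor of the case's deep pocket, 8 mm above the bench. The pocket is 63 (x) x 49 mm (y); in the middle of each +-x end a finger slot 40 mm wide (along y), as deep as the pocket, reaches out to 65 mm from the centre: the block can be held there only by its +-x faces (58 mm apart). Seated, the block's centre is 15 mm above this point.
- case_recess (a point): centre of the shallow recess over the pocket, at the height of the ledge that carries the tube carrier: 50 mm above the bench, 12 mm over the seated block's top. The recess is 141 (x) x 69 mm (y), 14 mm deep from the rim. Seated, the carrier's centre is 33 mm above this point.
- carrier_mid (a point): centre of the white tube carrier, 33 mm above its underside. Base plate 136 (x) x 64 (y) x 16 mm, two rows of capped tubes at y = +-21 mm (tops 25 mm up), between them an upright fin to hold it by, 60 mm long (x), 12 thick (y), top 66 mm up. 0.2 kg. It stands on the bench in the middle, x roughly sideways to the robot. Either way round fits. Bench between it and the robot is free on the midline.
- red_rack: red plastic tube rack with clear tubes, 200 x 85 x 28 mm (40 with its tubes), lying at the right end of the work area; origin at the centre of its underside
- blue_rack: blue plastic tube rack, the same, at the left end; origin at the centre of its underside
- beaker: clear plastic beaker, 80 mm across, 95 tall, at the back; origin at the centre of its underside
- reagent: amber bottle with white cap, 60 mm across, 120 tall, at the back; origin at the centre of its underside
- small_block: small square aluminium block, 30 x 30 x 22 mm, with one hole: not part of the kit; origin at the centre of its underside
- forceps: flat steel forceps lying on the bench, about 120 mm long, 6 mm high; origin under the middle of their broad part (90 mm long), x along them towards the tip
- timer: small white bench timer, 45 x 60 x 16 mm, nearest the robot, a little left of the middle; origin at the centre of its underside
Not all that is in view belongs to the job. What is shaped like the part that bears carrier_mid but green, pink or red is not meant.

How it is judged (in metres and radians):
On the way, in this order (a step that is already met when the one before it is completed fails the run):
1. the block stands upright on the bench, let go (height (world z) of block_mid below 0.019 m and angle between block_mid's own z axis and vertical below 0.1 rad and linear speed of block below 0.02 m/s and contact force between the fingers and block below 0.05 N), for 0.2 s.
2. the block is fully home in the deep pocket, let go, with the carrier not yet in the case (x of block_mid in the frame of case between -0.005 and 0.005 m and y of block_mid in the frame of case between -0.005 and 0.005 m and z of block_mid in the frame of case between 0.02 and 0.026 m and angle between the x axis of block_mid and the x axis of case, either way round below 0.12 rad and angle between block_mid's own z axis and vertical below 0.06 rad and linear speed of block below 0.02 m/s and contact force between the fingers and block below 0.05 N and horizontal distance between carrier_mid and case above 0.06 m), for 0.2 s.
At the end, for the whole second after the job is handed in: The block is seated in the case's deep pocket and the carrier above it in the shallow recess: each within 5 mm of the case's centre lengthwise and crosswise, within 3 mm of its seated height, within 0.12 rad of square to the case (either way round) and 0.06 rad of level, at rest and let go (x of block_mid in the frame of case between -0.005 and 0.005 m and y of block_mid in the frame of case between -0.005 and 0.005 m and z of block_mid in the frame of case between 0.02 and 0.026 m and angle between the x axis of each of block_mid, carrier_mid and the x axis of case, either way round below 0.12 rad and angle between each of block_mid, carrier_mid's own z axis and vertical below 0.06 rad and linear speed of each of block, carrier below 0.02 m/s and x of carrier_mid in the frame of case between -0.005 and 0.005 m and y of carrier_mid in the frame of case between -0.005 and 0.005 m and z of carrier_mid in the frame of case between 0.08 and 0.086 m and contact force between the fingers and block below 0.05 N and contact force between the fingers and carrier below 0.05 N); the robot touches nothing.
It fails at once if the block dropped or thrown: moving over 0.35 m/s with the fingers off it (a fall of about 6 mm) (contact force between the fingers and block below 0.05 N and linear speed of block above 0.35 m/s).
It fails at once if the carrier dropped or thrown: moving over 0.35 m/s with the fingers off it (a fall of about 6 mm) (contact force between the fingers and carrier below 0.05 N and linear speed of carrier above 0.35 m/s).
It fails at once if another thing on the bench (racks, beaker, bottle, small block, forceps, timer) moved by more than 30 mm (distance of any of red_rack, blue_rack, beaker, reagent, small_block, forceps, timer from where it was at the start of the episode above 0.03 m).
It also fails if it takes over 69 s, if anything falls off the work surface, if the arm or the gripper's body presses on something with over 40 N, if the wrist force passes 120 N, or if a joint passes its speed limit or range.

## Working session

There is one attempt and no reset: what is moved stays moved. The work goes in short steps, Python scripts to look and compute and a tool call to move; the robot and the scene stay as the last step left them, time stands still between calls to the robot, and variables do not carry over. Pictures are saved under pics/ and viewed, at most 10 in all, crops included, and the job is handed in when it is done.

Besides the shell and the picture viewer there is one more tool, called after "Request:" by a JSON object that holds its "api" and its "payload", one argument or row to a line. drive_tool: Moves the arm, as the interface text tells. Its arguments: {"type":"object","properties":{"motion":{"type":"array","items":{"type":"array"}},"gripper":{"type":"number"}},"required":["motion"]}

```bash
mkdir -p pics; ls; python3 - <<'E'
from rig import *
import cv2
s=read_state(); print(s)
for n in("scene","top","wrist"):
    print(n,camera_info(n))
    im=capture(n); cv2.imwrite(f"pics/{n}0.png",cv2.resize(im[:,:,::-1],(800,600),interpolation=cv2.INTER_CUBIC))
E
```

```text
pics
{'time_s': 0.0, 'joint_positions': array([ 5.94443185e+01,  3.02780160e+01,  8.21573503e+01, -2.15713002e-03,
        6.76888561e+01, -1.02269123e+01]), 'qvel': array([ 0.12087308, -0.02959614, -0.01463998, -0.02183486, -0.05013238,
       -0.00990206]), 'tau': array([ 1.26564151e-03, -4.40049613e+01, -1.76590276e+01,  6.30921288e-02,
        5.83816285e-02, -1.85682702e-04]), 'position': array([0.21668395, 0.58535925, 0.18377656]), 'tcp_rot': array([[-9.37719404e-01,  3.47391954e-01, -1.07220917e-03],
       [ 3.47393431e-01,  9.37717576e-01, -1.88472477e-03],
       [ 3.50691161e-04, -2.13982142e-03, -9.99997649e-01]]), 'force': array([ 0.85394489,  0.61047015, -0.17075833]), 'moment': array([-0.01304223,  0.01205074,  0.00413029]), 'grasp_force': 0.0, 'opening': 0.9987510620687902}
scene {'fovy': 51.429412529792415, 'cx': 250.98331783948584, 'cy': 190.07138023991962, 'xyz': array([1.43710559, 0.51776501, 1.30298651]), 'orientation': array([[-0.46893101,  0.68200447, -0.5612251 ],
       [ 0.88316209,  0.35390984, -0.30785151],
       [-0.01133303, -0.64001385, -0.76827979]])}
top {'fovy': 52.99218947334355, 'cx': 253.81793917343828, 'cy': 189.51827388567568, 'xyz': array([ 3.70680968e-01, -2.40121434e-04,  1.23323700e+00]), 'orientation': array([[ 0.00372423, -0.99029192,  0.13895341],
       [-0.99993904, -0.00224353,  0.01081119],
       [-0.01039449, -0.13898521, -0.9902399 ]])}
wrist {'fovy': 70.55905332288094, 'cx': 257.3823886534591, 'cy': 192.01528186087563, 'T_tool_cam': array([[-1.28625265e-03, -9.60303824e-01, -2.78953243e-01,
         7.69152233e-02],
       [ 9.99998233e-01, -8.52736435e-04, -1.67542173e-03,
        -2.25489854e-04],
       [ 1.37104030e-03, -2.78954905e-01,  9.60303224e-01,
        -2.00085286e-01],
       [ 0.00000000e+00,  0.00000000e+00,  0.00000000e+00,
         1.00000000e+00]])}
```

View pics/top0.png

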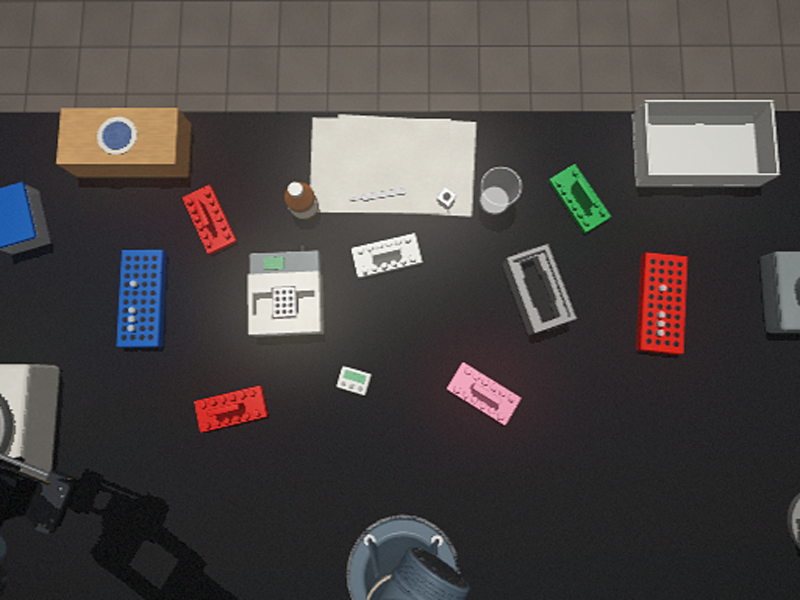

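View pics/scene0.png

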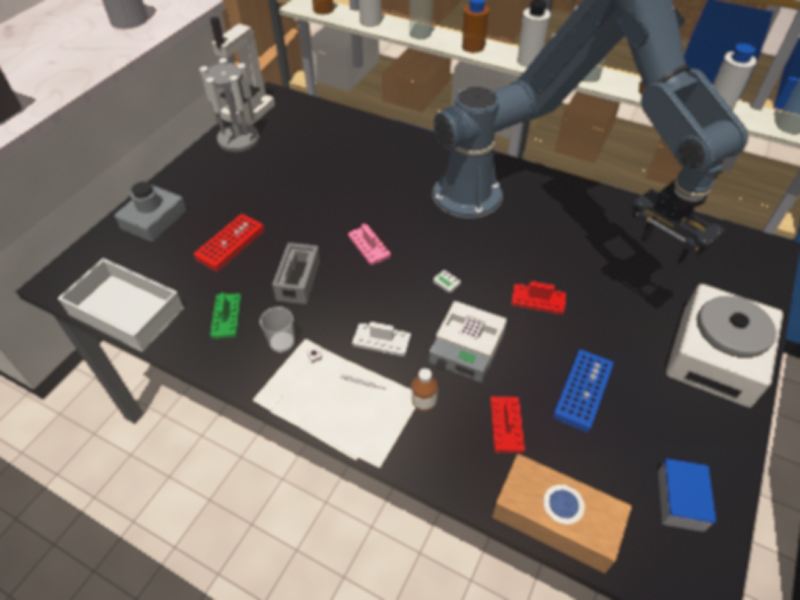

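The top view (800x600) shows the heater at (285,300) with its panel away from the robot (+x). The case is at (540,290) and the white carrier at (387,255). Shaped like the carrier are red (208,218), red (231,408), green (580,197) and pink (484,393). The white one is the one meant, since the others are coloured decoys.

```bash
cat > h.py <<'E'
import numpy as np, cv2
from rig import *
from scipy.spatial.transform import Rotation as R
def cam(n,st=None):
    c=camera_info(n); f=192/np.tan(np.radians(c["fovy"]/2))
    if n=="wrist":
        st=st or read_state(); T=np.eye(4);T[:3,:3]=st["tcp_rot"];T[:3,3]=st["position"]; T=T@c["T_tool_cam"]
        return f,c["cx"],c["cy"],T[:3,:3],T[:3,3]
    return f,c["cx"],c["cy"],np.array(c["orientation"]),np.array(c["xyz"])
def unp(k,uv,z):
    f,cx,cy,M,o=k; d=M@np.array([(uv[0]-cx)/f,(uv[1]-cy)/f,1]); return o+d*(z-o[2])/d[2]
def proj(k,p):
    f,cx,cy,M,o=k; q=M.T@(np.asarray(p)-o); return np.array([cx+f*q[0]/q[2],cy+f*q[1]/q[2]])
def shot(name,path,crop=None,w=800):
    st=read_state(); k=cam("wrist",st) if name=="wrist" else cam(name); im=capture(name)[:,:,::-1]
    np.savez(path.replace(".png",".npz"),f=k[0],cx=k[1],cy=k[2],M=k[3],o=k[4])
    if crop: x0,y0,x1,y1=crop; im=im[y0:y1,x0:x1]
    cv2.imwrite(path,cv2.resize(im,None,fx=w/im.shape[1],fy=w/im.shape[1],interpolation=cv2.INTER_CUBIC)); return k
def load(path):
    d=np.load(path.replace(".png",".npz")); return float(d["f"]),float(d["cx"]),float(d["cy"]),d["M"],d["o"]
def yaw(st=None): # world angle (deg) of tool y axis
    st=st or read_state(); y=st["tcp_rot"][:,1]; return np.degrees(np.arctan2(y[1],y[0]))
def go(p,yawdeg=None):
    """print tool-frame shift (mm) and turn (rad) to TCP p, tool down, tool y at yawdeg (mod 180)"""
    st=read_state(); Rm=st["tcp_rot"]; y=np.radians(yaw(st))
    if yawdeg is not None:
        d=(yawdeg-np.degrees(y)+90)%180-90; y+=np.radians(d)
    Y=np.array([np.cos(y),np.sin(y),0]);Z=np.array([0,0,-1.]);X=np.cross(Y,Z)
    Rt=np.c_[X,Y,Z]; rv=R.from_matrix(Rm.T@Rt).as_rotvec()
    v=(np.asarray(p)-st["position"])
    print("t",round(st["time_s"],2),"pos",st["position"].round(4),"yaw",round(yaw(st),2),"open",round(st["opening"],3),"F",st["force"].round(1))
    print("shift in current tool axes",(Rm.T@v*1000).round(1),"in target axes",(Rt.T@v*1000).round(1),"turn",rv.round(4))
E
python3 - <<'E'
from h import *
k=cam("top")
for n,u,v,z in [("block",285,301,.06),("heatTL",248,272,.06),("heatBL",247,334,.06),("heatTR",323,272,.06),("heatBR",323,334,.06),("car",387,255,.016),("carL",352,262,.016),("carR",422,248,.016),("caseTL",504,256,.064),("caseTR",551,245,.064),("caseBR",576,319,.064),("caseBL",529,334,.064),("timer",353,380,.016),("redrack",231,408,.02),("pink",484,393,.02),("bottle",298,195,.1),("forceps",378,194,0),("small",447,198,0.02)]:
    print(n,unp(k,(u/1.5625,v/1.5625),z).round(3))
go([.49,.22,.3],90)
E
```

```text
block [0.525 0.232 0.06 ]
heatTL [0.583 0.308 0.06 ]
heatBL [0.46  0.305 0.06 ]
heatTR [0.583 0.159 0.06 ]
heatBR [0.46  0.156 0.06 ]
car [0.627 0.033 0.016]
carL [0.612 0.105 0.016]
carR [ 0.642 -0.039  0.016]
caseTL [ 0.615 -0.2    0.064]
caseTR [ 0.638 -0.293  0.064]
caseBR [ 0.491 -0.337  0.064]
caseBL [ 0.461 -0.245  0.064]
timer [0.371 0.1   0.016]
redrack [0.315 0.342 0.02 ]
pink [ 0.347 -0.161  0.02 ]
bottle [0.728 0.205 0.1  ]
forceps [0.762 0.053 0.   ]
small [ 0.747 -0.091  0.02 ]
t 0.15 pos [0.2168 0.5856 0.184 ] yaw 69.67 open 0.998 F [-0.4  0.1  0.4]
shift in current tool axes [-383.2 -248.  -115.7] in target axes [-273.2 -365.6 -116. ] turn [-0.0015 -0.0006 -0.3548]
```

Request:
{"api": "drive_tool", "payload": {
  "motion": [
    [[-41,-22.6,-1.6],[0,0,0]],
    [[-41,-22.6,-1.6],[0,0,0]],
    [[-41,-22.6,-1.6],[0,0,0]],
    [[-41,-22.6,-1.6],[0,0,0]],
    [[-41,-22.6,-1.6],[0,0,0]]
  ],
  "gripper": 1
}}

```text
time_s: 0.65
position: [0.3708, 0.4073, 0.1926]
tcp_rot: [[-0.938, 0.347, -0.0], [0.347, 0.938, -0.0], [0.0, -0.0, -1.0]]
force: [0.4, -0.0, 0.5]
opening: 1.001
grasp_force: 0.0
```

Request:
{"api": "drive_tool", "payload": {
  "motion": [
    [[-41,-22.6,-1.6],[0,0,0]],
    [[-41,-22.6,-1.6],[0,0,0]],
    [[-41,-22.6,-1.6],[0,0,0]],
    [[-41,-22.6,-1.6],[0,0,0]],
    [[-41,-22.6,-1.6],[0,0,-0.05]]
  ]
}}

```text
time_s: 1.15
position: [0.5238, 0.23, 0.2006]
tcp_rot: [[-0.954, 0.299, -0.0], [0.299, 0.954, 0.0], [0.0, -0.0, -1.0]]
force: [1.1, 0.0, 0.3]
opening: 0.997
grasp_force: 0.0
```

Request:
{"api": "drive_tool", "payload": {
  "motion": [
    [[0,0,0],[0,0,-0.1]],
    [[0,0,0],[0,0,-0.1]],
    [[0,0,0],[0,0,-0.1]],
    [[0,0,0],[0,0,0]],
    [[0,0,0],[0,0,0]]
  ]
}}

```text
time_s: 1.65
position: [0.5228, 0.2317, 0.2006]
tcp_rot: [[-1.0, 0.007, -0.0], [0.007, 1.0, -0.0], [0.0, -0.0, -1.0]]
force: [-0.8, -0.0, 0.2]
opening: 1.002
grasp_force: 0.0
```

```bash
python3 - <<'E'
from h import *
k=shot("wrist","pics/w1.png")
go([.522,.232,.2],90)
E
```

```text
t 1.7 pos [0.5228 0.2318 0.2006] yaw 89.63 open 0.999 F [-0.1 -0.4  0.4]
shift in current tool axes [0.8 0.2 0.6] in target axes [0.8 0.2 0.6] turn [-0.0001 -0.0004 -0.0064]
```

View pics/w1.png

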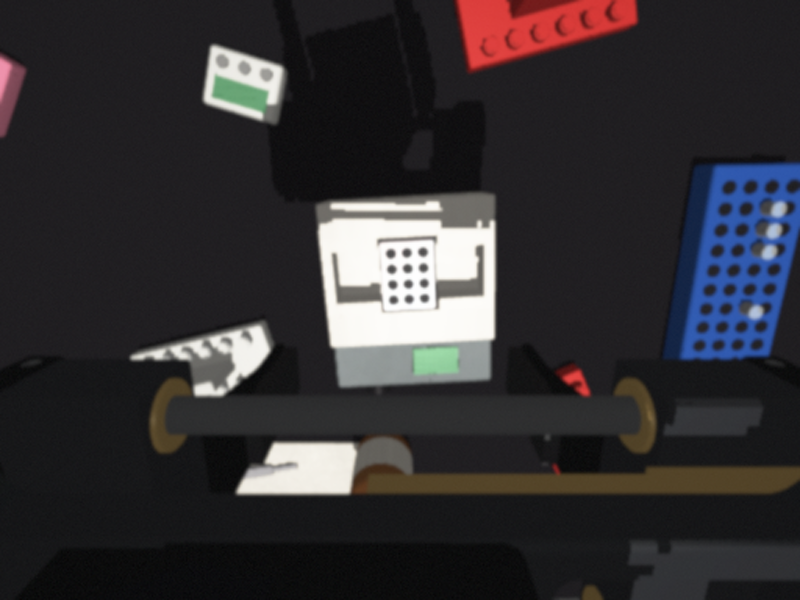

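The wrist view shows the heater, with the block's top corners near (380,238), (435,236), (438,308) and (383,311), and the panel below it in the picture (+x). I'll enlarge that area to confirm.

```bash
python3 - <<'E'
from h import *
k=load("pics/w1.png")
c=[(380,238),(435,236),(438,308),(383,311)]
P=[unp(k,(u/1.5625,v/1.5625),.06) for u,v in c]; print(np.round(P,4),np.mean(P,0).round(4))
k=shot("wrist","pics/w2.png",(195,115,325,225))
E
```

```text
[[0.4926 0.2136 0.06  ]
 [0.4913 0.2577 0.06  ]
 [0.5517 0.261  0.06  ]
 [0.554  0.2147 0.06  ]] [0.5224 0.2367 0.06  ]
```

View pics/w2.png

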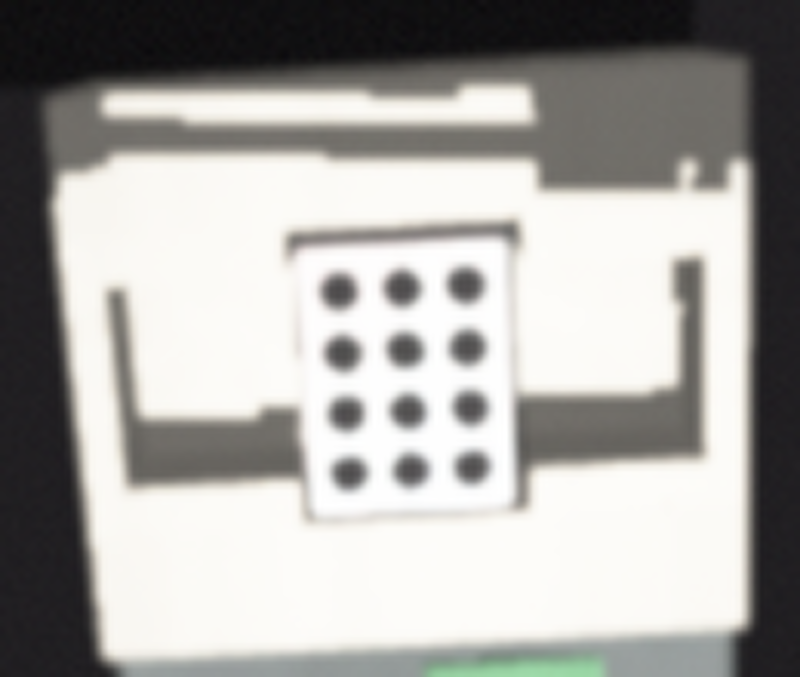

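The enlarged crop confirms the block. Its outer hole centres are at (339,291), (467,285), (472,467) and (349,473) in the crop, and the finger slots run to the left and right (±y).

```bash
python3 - <<'E'
from h import *
k=load("pics/w2.png")
s=800/130
g=lambda u,v:unp(k,(195+u/s,115+v/s),.06)
H=[g(*c) for c in [(339,291),(467,285),(472,467),(349,473)]]
print(np.round(H,4),"c",np.mean(H,0).round(4))
d=H[3]-H[0]+H[2]-H[1]; e=H[1]-H[0]+H[2]-H[3]
print(np.linalg.norm(d)/2,np.linalg.norm(e)/2,"xaxis",np.degrees(np.arctan2(d[1],d[0])),"yaxis",np.degrees(np.arctan2(e[1],e[0])))
B=[g(*c) for c in [(293,243),(517,234),(518,507),(308,520)]]
print("block corners",np.round(B,4),np.mean(B,0).round(4))
E_=[g(*c) for c in [(100,660),(748,630)]]; print("edge",np.round(E_,4),np.degrees(np.arctan2(*(E_[1]-E_[0])[1::-1])))
S=[g(*c) for c in [(128,487),(704,455),(110,290),(675,260)]]; print("slots",np.round(S,4))
go([np.mean(H,0)[0],np.mean(H,0)[1],.1],90)
E
```

```text
[[0.5053 0.2221 0.06  ]
 [0.5043 0.2484 0.06  ]
 [0.5432 0.2497 0.06  ]
 [0.5443 0.2236 0.06  ]] c [0.5243 0.2359 0.06  ]
0.03899812516716444 0.026248659104719928 xaxis 2.0825440126457746 yaxis 92.38312156470046
block corners [[0.4954 0.2128 0.06  ]
 [0.4939 0.2585 0.06  ]
 [0.5522 0.2596 0.06  ]
 [0.5548 0.2147 0.06  ]] [0.524  0.2364 0.06  ]
edge [[0.5867 0.1684 0.06  ]
 [0.5806 0.3102 0.06  ]] 92.43379272079211
slots [[0.5471 0.1765 0.06  ]
 [0.5409 0.2988 0.06  ]
 [0.5048 0.1749 0.06  ]
 [0.4994 0.291  0.06  ]]
t 1.75 pos [0.5229 0.2318 0.2007] yaw 89.66 open 1.001 F [ 0.4 -1.  -0.8]
shift in current tool axes [ -1.4   4.1 100.7] in target axes [ -1.4   4.1 100.7] turn [-0.     -0.0002 -0.0059]
```

Request:
{"api": "drive_tool", "payload": {
  "motion": [
    [[-1.4,4.1,20],[0,0,-0.046]],
    [[0,0,40],[0,0,0]],
    [[0,0,35],[0,0,0]],
    [[0,0,0],[0,0,0]],
    [[0,0,0],[0,0,0]]
  ],
  "gripper": 0.76
}}

```text
time_s: 2.25
position: [0.5244, 0.236, 0.1058]
tcp_rot: [[-0.999, -0.041, -0.001], [-0.041, 0.999, -0.0], [0.001, -0.0, -1.0]]
force: [0.8, 0.1, -0.4]
opening: 0.771
grasp_force: 0.0
```

```bash
python3 - <<'E'
from h import *
go([.5243,.236,.035],92.3)
k=shot("wrist","pics/w3.png",(130,80,370,260))
E
```

```text
t 2.25 pos [0.5244 0.236  0.1058] yaw 92.34 open 0.771 F [ 0.8  0.1 -0.4]
shift in current tool axes [ 0.   0.1 70.8] in target axes [ 0.1  0.  70.8] turn [-0.0002 -0.0009  0.0008]
```

View pics/w3.png

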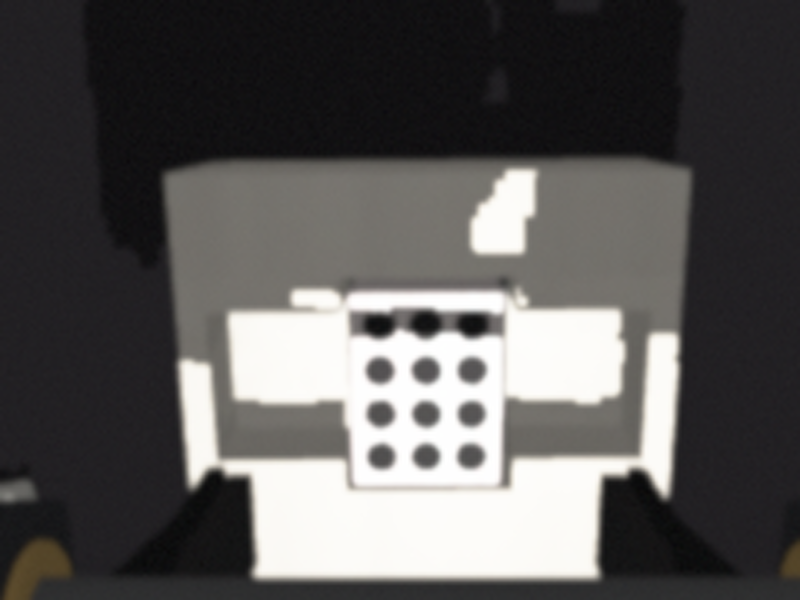

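The block is midway between the fingers: its centre is at column 426, with the fingers' inner edges at 252 and 600. The slots are clear, so I'll descend and grip.

Request:
{"api": "drive_tool", "payload": {
  "motion": [
    [[0,0,25],[0,0,0]],
    [[0,0,25],[0,0,0]],
    [[0,0,12],[0,0,0]],
    [[0,0,9],[0,0,0]],
    [[0,0,0],[0,0,0]]
  ]
}}

```text
time_s: 2.8
position: [0.5247, 0.2359, 0.0349]
tcp_rot: [[-0.999, -0.041, 0.0], [-0.041, 0.999, 0.0], [-0.0, 0.0, -1.0]]
force: [-0.6, -0.4, -0.1]
opening: 0.761
grasp_force: 0.0
```

Request:
{"api": "drive_tool", "payload": {
  "motion": [
    [[0,0,0],[0,0,0]],
    [[0,0,0],[0,0,0]],
    [[0,0,0],[0,0,0]],
    [[0,0,0],[0,0,0]],
    [[0,0,0],[0,0,0]]
  ],
  "gripper": 0
}}

```text
time_s: 3.3
position: [0.5246, 0.2358, 0.0351]
tcp_rot: [[-0.999, -0.041, 0.0], [-0.041, 0.999, 0.0], [-0.001, 0.0, -1.0]]
force: [-0.3, -0.6, -0.4]
opening: 0.39
grasp_force: 0.0
```

Request:
{"api": "drive_tool", "payload": {
  "motion": [
    [[0,0,0],[0,0,0]],
    [[0,0,0],[0,0,0]],
    [[0,0,0],[0,0,0]],
    [[0,0,0],[0,0,0]],
    [[0,0,0],[0,0,0]]
  ]
}}

```text
time_s: 3.8
position: [0.5245, 0.2358, 0.0347]
tcp_rot: [[-0.999, -0.041, -0.0], [-0.041, 0.999, 0.0], [0.0, 0.0, -1.0]]
force: [1.1, 0.0, -0.0]
opening: 0.021
grasp_force: 0.0
```

```bash
python3 - <<'E'
from h import *
a=capture("wrist")[:,:,::-1]; b=capture("scene")[:,:,::-1][150:280,230:400]
a=cv2.resize(a,(512,384)); b=cv2.resize(b,(502,384),interpolation=cv2.INTER_CUBIC)
cv2.imwrite("pics/w4.png",cv2.resize(np.hstack([a,b]),(800,303)))
E
```

```text
(no output)
```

View pics/w4.png

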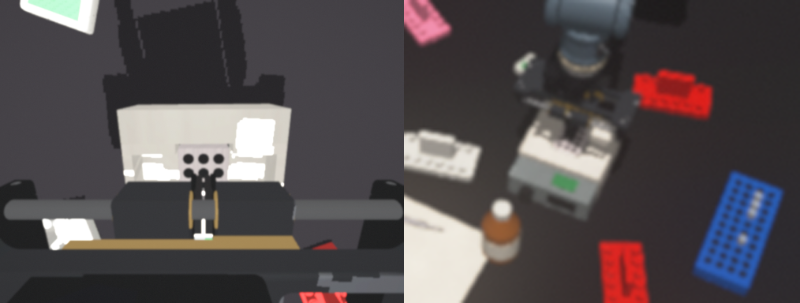

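```bash
python3 - <<'E'
from h import *
s=read_state(); print(s["position"],s["opening"],s["grasp_force"],s["joint_positions"])
p=[.524,.236,.035]
kw=cam("wrist");ks=cam("scene"); print("TCP px wrist",proj(kw,p),"scene",proj(ks,p), "top z.06", proj(cam("top"),[.524,.236,.06]))
a=capture("wrist")[:,:,::-1][165:315,200:320]; c=proj(ks,p).astype(int); b=capture("scene")[:,:,::-1][c[1]-55:c[1]+45,c[0]-40:c[0]+40]
a=cv2.resize(a,(400,500),interpolation=cv2.INTER_CUBIC);b=cv2.resize(b,(400,500),interpolation=cv2.INTER_CUBIC)
im=np.hstack([a,b]).astype(float); im=255*(im/255)**.55
cv2.imwrite("pics/w5.png",im)
E
```

```text
[0.5244323  0.23578517 0.03471665] 0.006538495283900946 0.0 [ 1.30793049e+01  3.84794788e+01  9.61928048e+01 -2.43877848e-03
  4.53316651e+01 -7.92805853e+01]
TCP px wrist [258.22249698 214.78376681] scene [300.06845933 212.64068051] top z.06 [181.22681012 192.99482574][ WARN:0@1.126] global loadsave.cpp:1063 imwrite_ Unsupported depth image for selected encoder is fallbacked to CV_8U.
```

View pics/w5.png

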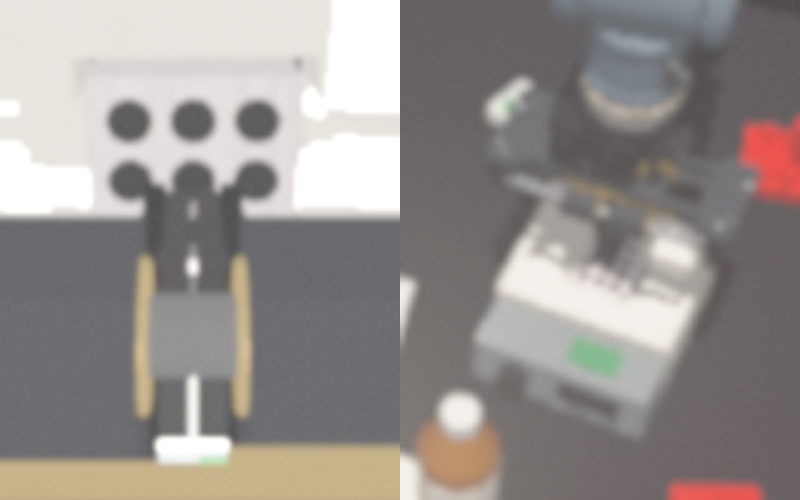

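The wrist picture shows the fingers shut above the block, not around it. Their tips image at row ~221, and a tip at the TCP should image at about 205–215. The w3 finger spacing of 104 px for 67 mm also puts the tips roughly 30–38 mm behind the reported TCP. I'll open and feel downward in small steps, watching the force.

Request:
{"api": "drive_tool", "payload": {
  "motion": [
    [[0,0,-3],[0,0,0]],
    [[0,0,0],[0,0,0]],
    [[0,0,0],[0,0,0]],
    [[0,0,0],[0,0,0]],
    [[0,0,0],[0,0,0]]
  ],
  "gripper": 0.76
}}

```text
time_s: 4.5
position: [0.5244, 0.2358, 0.0377]
tcp_rot: [[-0.999, -0.041, -0.0], [-0.041, 0.999, 0.0], [0.0, 0.0, -1.0]]
force: [0.8, -0.0, 0.6]
opening: 0.373
grasp_force: 0.0
```

Request:
{"api": "drive_tool", "payload": {
  "motion": [
    [[0,0,0],[0,0,0]],
    [[0,0,0],[0,0,0]],
    [[0,0,3],[0,0,0]],
    [[0,0,2],[0,0,0]],
    [[0,0,0],[0,0,0]]
  ]
}}

```text
time_s: 5.0
position: [0.5241, 0.2357, 0.0323]
tcp_rot: [[-0.999, -0.041, -0.001], [-0.041, 0.999, -0.0], [0.001, -0.0, -1.0]]
force: [0.2, -0.2, 0.2]
opening: 0.747
grasp_force: 0.0
```

Request:
{"api": "drive_tool", "payload": {
  "motion": [
    [[0,0,1.5],[0,0,0]],
    [[0,0,0],[0,0,0]],
    [[0,0,1.5],[0,0,0]],
    [[0,0,0],[0,0,0]]
  ]
}}

```text
time_s: 5.4
position: [0.5244, 0.2358, 0.0296]
tcp_rot: [[-0.999, -0.041, -0.0], [-0.041, 0.999, -0.0], [0.0, -0.0, -1.0]]
force: [0.5, -0.7, 0.3]
opening: 0.759
grasp_force: 0.0
```

Request:
{"api": "drive_tool", "payload": {
  "motion": [
    [[0,0,3],[0,0,0]],
    [[0,0,0],[0,0,0]],
    [[0,0,3],[0,0,0]],
    [[0,0,0],[0,0,0]]
  ]
}}

```text
time_s: 5.8
position: [0.5241, 0.2357, 0.0233]
tcp_rot: [[-0.999, -0.041, -0.001], [-0.041, 0.999, -0.0], [0.001, -0.0, -1.0]]
force: [-0.2, -0.8, 0.7]
opening: 0.765
grasp_force: 0.0
```

Request:
{"api": "drive_tool", "payload": {
  "motion": [
    [[0,0,3],[0,0,0]],
    [[0,0,0],[0,0,0]],
    [[0,0,3],[0,0,0]],
    [[0,0,0],[0,0,0]]
  ]
}}

```text
time_s: 6.2
position: [0.5242, 0.2357, 0.0174]
tcp_rot: [[-0.999, -0.041, -0.001], [-0.041, 0.999, -0.0], [0.001, -0.0, -1.0]]
force: [0.5, 0.5, -0.3]
opening: 0.758
grasp_force: 0.0
```

```bash
python3 - <<'E'
from h import *
go([.5243,.236,.002],92.3)
k=shot("wrist","pics/w6.png",(170,160,350,295))
E
```

```text
t 6.2 pos [0.5242 0.2357 0.0174] yaw 92.36 open 0.758 F [ 0.5  0.5 -0.3]
shift in current tool axes [-0.1  0.3 15.4] in target axes [-0.1  0.3 15.4] turn [-0.0001 -0.0007  0.001 ]
```

View pics/w6.png

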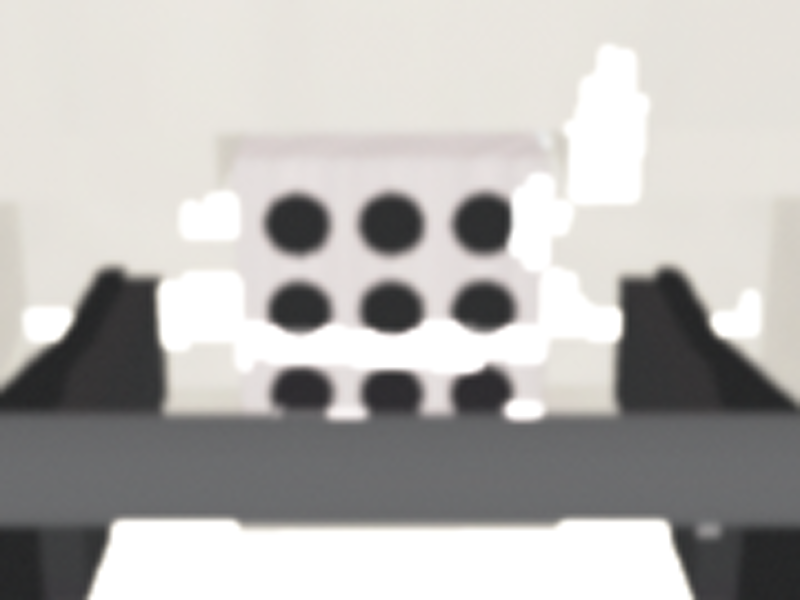

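The finger inner edges at (163,275) and (618,275) are 102 px apart for 66 mm. That puts the tips at depth ~174 mm, about 37 mm behind the reported TCP, so only ~5 mm below the block's top. The block is still centred between them. I'll carry on down until the tips feel the slot floor.

Request:
{"api": "drive_tool", "payload": {
  "motion": [
    [[0,0,4],[0,0,0]],
    [[0,0,0],[0,0,0]],
    [[0,0,3],[0,0,0]],
    [[0,0,0],[0,0,0]]
  ]
}}

```text
time_s: 6.65
position: [0.5242, 0.2357, 0.0103]
tcp_rot: [[-0.999, -0.041, -0.001], [-0.041, 0.999, -0.0], [0.001, -0.0, -1.0]]
force: [-0.7, -0.4, -0.0]
opening: 0.756
grasp_force: 0.0
```

Request:
{"api": "drive_tool", "payload": {
  "motion": [
    [[0,0,3],[0,0,0]],
    [[0,0,0],[0,0,0]],
    [[0,0,2],[0,0,0]],
    [[0,0,0],[0,0,0]]
  ]
}}

```text
time_s: 7.05
position: [0.5243, 0.2358, 0.0055]
tcp_rot: [[-0.999, -0.041, -0.0], [-0.041, 0.999, -0.0], [0.0, -0.0, -1.0]]
force: [-0.4, 0.2, -0.3]
opening: 0.758
grasp_force: 0.0
```

Request:
{"api": "drive_tool", "payload": {
  "motion": [
    [[0,0,2],[0,0,0]],
    [[0,0,0],[0,0,0]],
    [[0,0,2],[0,0,0]],
    [[0,0,0],[0,0,0]]
  ]
}}

```text
time_s: 7.45
position: [0.5243, 0.2357, 0.0015]
tcp_rot: [[-0.999, -0.041, -0.0], [-0.041, 0.999, -0.0], [0.0, -0.0, -1.0]]
force: [0.2, 0.4, -0.0]
opening: 0.767
grasp_force: 0.0
```

Request:
{"api": "drive_tool", "payload": {
  "motion": [
    [[0,0,1.5],[0,0,0]],
    [[0,0,0],[0,0,0]],
    [[0,0,1.5],[0,0,0]],
    [[0,0,0],[0,0,0]]
  ]
}}

```text
time_s: 7.85
position: [0.5244, 0.2358, -0.0014]
tcp_rot: [[-0.999, -0.041, -0.0], [-0.041, 0.999, -0.0], [0.0, -0.0, -1.0]]
force: [0.4, 0.2, 0.1]
opening: 0.759
grasp_force: 0.0
```

Request:
{"api": "drive_tool", "payload": {
  "motion": [
    [[0,0,1.5],[0,0,0]],
    [[0,0,0],[0,0,0]],
    [[0,0,1],[0,0,0]],
    [[0,0,0],[0,0,0]]
  ]
}}

```text
time_s: 8.25
position: [0.5244, 0.2358, -0.0039]
tcp_rot: [[-0.999, -0.041, -0.0], [-0.041, 0.999, -0.0], [0.0, -0.0, -1.0]]
force: [-0.2, 0.2, -0.0]
opening: 0.76
grasp_force: 0.0
```

Request:
{"api": "drive_tool", "payload": {
  "motion": [
    [[0,0,1],[0,0,0]],
    [[0,0,0],[0,0,0]],
    [[0,0,0],[0,0,0]]
  ]
}}

```text
time_s: 8.55
position: [0.5245, 0.2358, -0.0048]
tcp_rot: [[-0.999, -0.041, 0.0], [-0.041, 0.999, -0.0], [-0.0, -0.0, -1.0]]
force: [-0.6, -0.3, 0.5]
opening: 0.76
grasp_force: 0.0
```

Request:
{"api": "drive_tool", "payload": {
  "motion": [
    [[0,0,1],[0,0,0]],
    [[0,0,0],[0,0,0]]
  ]
}}

```text
time_s: 8.75
position: [0.5243, 0.2358, -0.0059]
tcp_rot: [[-0.999, -0.041, -0.0], [-0.041, 0.999, -0.0], [0.0, -0.0, -1.0]]
force: [1.0, -0.1, 0.2]
opening: 0.762
grasp_force: 0.0
```

Request:
{"api": "drive_tool", "payload": {
  "motion": [
    [[0,0,1],[0,0,0]],
    [[0,0,0],[0,0,0]]
  ]
}}

```text
time_s: 8.95
position: [0.5244, 0.2358, -0.0069]
tcp_rot: [[-0.999, -0.041, -0.0], [-0.041, 0.999, -0.0], [0.0, -0.0, -1.0]]
force: [0.5, 0.5, 0.1]
opening: 0.757
grasp_force: 0.0
```

Request:
{"api": "drive_tool", "payload": {
  "motion": [
    [[0,0,1],[0,0,0]],
    [[0,0,0],[0,0,0]]
  ]
}}

```text
time_s: 9.15
position: [0.5245, 0.2358, -0.0073]
tcp_rot: [[-0.999, -0.041, 0.0], [-0.041, 0.999, 0.0], [-0.0, 0.0, -1.0]]
force: [-1.4, -0.4, 3.5]
opening: 0.758
grasp_force: 1.7
```

Contact at TCP z = -0.007, so the real tips are 37 mm behind the reported TCP. I'll back off 4 mm and grip.

Request:
{"api": "drive_tool", "payload": {
  "motion": [
    [[0,0,-4],[0,0,0]],
    [[0,0,0],[0,0,0]],
    [[0,0,0],[0,0,0]],
    [[0,0,0],[0,0,0]],
    [[0,0,0],[0,0,0]]
  ],
  "gripper": 0
}}

```text
time_s: 9.65
position: [0.5244, 0.2358, -0.0038]
tcp_rot: [[-0.999, -0.041, -0.0], [-0.041, 0.999, -0.0], [0.0, 0.0, -1.0]]
force: [-0.0, 0.3, 0.0]
opening: 0.505
grasp_force: 30.0
```

Request:
{"api": "drive_tool", "payload": {
  "motion": [
    [[0,0,0],[0,0,0]],
    [[0,0,0],[0,0,0]],
    [[0,0,0],[0,0,0]]
  ]
}}

```text
time_s: 9.95
position: [0.5244, 0.2358, -0.0038]
tcp_rot: [[-0.999, -0.041, -0.0], [-0.041, 0.999, 0.0], [0.0, 0.0, -1.0]]
force: [-0.3, -0.3, -0.1]
opening: 0.505
grasp_force: 30.0
```

Gripped: 0.505 × 87 = 44 mm, which matches the block's width. Lifting and carrying it to the free bench near (0.46, 0.0).

Request:
{"api": "drive_tool", "payload": {
  "motion": [
    [[0,0,-5],[0,0,0]],
    [[0,0,-10],[0,0,0]],
    [[0,0,-15],[0,0,0]],
    [[0,0,-15],[0,0,0]],
    [[0,0,-8],[0,0,0]]
  ]
}}

```text
time_s: 10.45
position: [0.5253, 0.236, 0.0511]
tcp_rot: [[-0.999, -0.041, 0.002], [-0.041, 0.999, 0.001], [-0.002, 0.0, -1.0]]
force: [0.1, -0.0, -1.4]
opening: 0.503
grasp_force: 30.0
```

Request:
{"api": "drive_tool", "payload": {
  "motion": [
    [[6,-18,0],[0,0,0]],
    [[12,-39,0],[0,0,0]],
    [[12,-39,0],[0,0,0]],
    [[12,-39,0],[0,0,0]],
    [[12,-39,0],[0,0,0]]
  ]
}}

```text
time_s: 10.95
position: [0.4773, 0.0585, 0.0497]
tcp_rot: [[-0.999, -0.042, 0.001], [-0.042, 0.999, -0.0], [-0.001, -0.0, -1.0]]
force: [1.0, -0.2, -1.1]
opening: 0.502
grasp_force: 30.0
```

Request:
{"api": "drive_tool", "payload": {
  "motion": [
    [[12,-39,10],[0,0,0]],
    [[6,-20,20],[0,0,0]],
    [[0,0,25],[0,0,0]],
    [[0,0,15],[0,0,0]],
    [[0,0,0],[0,0,0]]
  ]
}}

```text
time_s: 11.45
position: [0.4611, -0.0002, -0.022]
tcp_rot: [[-0.999, -0.04, -0.003], [-0.04, 0.999, 0.001], [0.003, 0.001, -1.0]]
force: [-0.3, -0.6, -0.5]
opening: 0.5
grasp_force: 30.0
```

Request:
{"api": "drive_tool", "payload": {
  "motion": [
    [[0,0,4],[0,0,0]],
    [[0,0,3],[0,0,0]],
    [[0,0,2],[0,0,0]],
    [[0,0,0],[0,0,0]],
    [[0,0,0],[0,0,0]]
  ]
}}

```text
time_s: 11.95
position: [0.4624, 0.0001, -0.0294]
tcp_rot: [[-0.999, -0.042, 0.001], [-0.042, 0.999, -0.0], [-0.001, -0.0, -1.0]]
force: [-0.0, -0.9, -2.2]
opening: 0.504
grasp_force: 30.0
```

Request:
{"api": "drive_tool", "payload": {
  "motion": [
    [[0,0,1],[0,0,0]],
    [[0,0,1],[0,0,0]],
    [[0,0,0],[0,0,0]]
  ]
}}

```text
time_s: 12.25
position: [0.4621, 0.0, -0.0318]
tcp_rot: [[-0.999, -0.041, -0.0], [-0.041, 0.999, 0.0], [0.0, 0.0, -1.0]]
force: [-0.4, -0.1, -0.5]
opening: 0.501
grasp_force: 30.0
```

Request:
{"api": "drive_tool", "payload": {
  "motion": [
    [[0,0,0.5],[0,0,0]],
    [[0,0,0],[0,0,0]]
  ]
}}

```text
time_s: 12.45
position: [0.4621, 0.0, -0.0323]
tcp_rot: [[-0.999, -0.041, -0.0], [-0.041, 0.999, 0.0], [0.0, 0.0, -1.0]]
force: [-0.5, -0.3, -1.3]
opening: 0.506
grasp_force: 30.0
```

Request:
{"api": "drive_tool", "payload": {
  "motion": [
    [[0,0,0.7],[0,0,0]],
    [[0,0,0],[0,0,0]]
  ]
}}

```text
time_s: 12.65
position: [0.4621, 0.0, -0.033]
tcp_rot: [[-0.999, -0.041, -0.0], [-0.041, 0.999, 0.0], [0.0, 0.0, -1.0]]
force: [0.8, 0.2, -2.0]
opening: 0.503
grasp_force: 30.0
```

Request:
{"api": "drive_tool", "payload": {
  "motion": [
    [[0,0,0.7],[0,0,0]],
    [[0,0,0],[0,0,0]]
  ]
}}

```text
time_s: 12.85
position: [0.4621, 0.0, -0.0337]
tcp_rot: [[-0.999, -0.041, -0.0], [-0.041, 0.999, 0.0], [0.0, 0.0, -1.0]]
force: [-0.9, 0.2, -1.8]
opening: 0.506
grasp_force: 30.0
```

Request:
{"api": "drive_tool", "payload": {
  "motion": [
    [[0,0,0.5],[0,0,0]],
    [[0,0,0],[0,0,0]]
  ]
}}

```text
time_s: 13.05
position: [0.4621, 0.0, -0.0338]
tcp_rot: [[-0.999, -0.041, 0.0], [-0.041, 0.999, -0.0], [-0.0, -0.0, -1.0]]
force: [-0.4, -0.7, 2.5]
opening: 0.502
grasp_force: 30.0
```

Request:
{"api": "drive_tool", "payload": {
  "motion": [
    [[0,0,0],[0,0,0]],
    [[0,0,0],[0,0,0]],
    [[0,0,0],[0,0,0]],
    [[0,0,0],[0,0,0]],
    [[0,0,0],[0,0,0]]
  ],
  "gripper": 0.9
}}

```text
time_s: 13.55
position: [0.4621, 0.0, -0.0342]
tcp_rot: [[-0.999, -0.041, -0.0], [-0.041, 0.999, 0.0], [0.0, 0.0, -1.0]]
force: [0.9, 0.1, -0.4]
opening: 0.855
grasp_force: 0.0
```

Request:
{"api": "drive_tool", "payload": {
  "motion": [
    [[0,0,-5],[0,0,0]],
    [[0,0,-15],[0,0,0]],
    [[0,0,-25],[0,0,0]],
    [[0,0,-15],[0,0,0.14]],
    [[0,0,0],[0,0,0.14]]
  ]
}}

```text
time_s: 14.05
position: [0.4635, -0.0002, 0.028]
tcp_rot: [[-0.97, 0.242, 0.004], [0.242, 0.97, -0.001], [-0.004, -0.0, -1.0]]
force: [0.8, 0.3, -0.2]
opening: 0.902
grasp_force: 0.0
```

Request:
{"api": "drive_tool", "payload": {
  "motion": [
    [[0,0,0],[0,0,0.14]],
    [[0,0,0],[0,0,0.14]],
    [[0,0,0],[0,0,0.14]],
    [[0,0,0],[0,0,0.14]],
    [[0,0,0],[0,0,0.14]]
  ]
}}

```text
time_s: 14.55
position: [0.462, 0.0001, 0.0262]
tcp_rot: [[-0.586, 0.81, 0.0], [0.81, 0.586, -0.0], [-0.0, 0.0, -1.0]]
force: [0.5, -0.3, 0.3]
opening: 0.9
grasp_force: 0.0
```

Request:
{"api": "drive_tool", "payload": {
  "motion": [
    [[0,0,0],[0,0,0.14]],
    [[0,0,0],[0,0,0.14]],
    [[0,0,0],[0,0,0.14]],
    [[0,0,0],[0,0,0.14]],
    [[0,0,0],[0,0,0]]
  ]
}}

```text
time_s: 15.05
position: [0.4621, 0.0, 0.0262]
tcp_rot: [[-0.072, 0.997, 0.0], [0.997, 0.072, -0.0], [-0.0, 0.0, -1.0]]
force: [-0.4, -0.1, -0.9]
opening: 0.9
grasp_force: 0.0
```

```bash
python3 - <<'E'
from h import *
go([.4621,0,-.0305],2.35)
k=cam("wrist"); im=capture("wrist"); np.save("pics/a.npy",im)
g=cv2.cvtColor(im,cv2.COLOR_RGB2GRAY)
q=[proj(k,[.4621+a*.029*np.cos(.041)-b*.022*np.sin(.041),a*.029*np.sin(.041)+b*.022*np.cos(.041),.03]) for a,b in((1,1),(1,-1),(-1,-1),(-1,1))]
print("expected corners",np.round(q,1))
_,t=cv2.threshold(g,110,255,cv2.THRESH_BINARY)
for c in cv2.findContours(t,cv2.RETR_EXTERNAL,cv2.CHAIN_APPROX_SIMPLE)[0]:
    if cv2.contourArea(c)>300:
        m=cv2.minAreaRect(c); b=cv2.boxPoints(m); print(cv2.contourArea(c),m[0],[unp(k,p,.03)[:2].round(4).tolist() for p in b])
E
```

```text
t 15.05 pos [0.4621 0.     0.0262] yaw 4.14 open 0.9 F [-0.4 -0.1 -0.9]
shift in current tool axes [-0.  -0.  56.7] in target axes [-0.  -0.  56.7] turn [0.0003 0.0001 0.0312]
expected corners [[297.6 189.7]
 [293.7 242.8]
 [220.8 240.8]
 [220.4 187.4]]
1740.0 (317.0, 269.5) [[0.4519, -0.0419], [0.5739, -0.0332], [0.5764, -0.0451], [0.4526, -0.054]]
4210.5 (258.0, 211.5) [[0.4325, 0.0258], [0.4875, 0.0297], [0.493, -0.02], [0.4342, -0.0242]]
9747.5 (465.5, 159.99996948242188) [[0.5905, -0.0061], [0.5645, 0.1015], [0.6258, 0.1058], [0.662, -0.001]]
5953.0 (142.94615173339844, 67.53076171875) [[0.3448, 0.0749], [0.3654, 0.1306], [0.4094, 0.123], [0.3923, 0.0656]]
```

The block sits where expected (contour centre 0.462, 0.003). Taking it by its ends.

Request:
{"api": "drive_tool", "payload": {
  "motion": [
    [[0,0,15],[0,0,0.031]],
    [[0,0,20],[0,0,0]],
    [[0,0,14],[0,0,0]],
    [[0,0,7.5],[0,0,0]],
    [[0,0,0],[0,0,0]]
  ]
}}

```text
time_s: 15.6
position: [0.4615, 0.0001, -0.0313]
tcp_rot: [[-0.042, 0.999, -0.002], [0.999, 0.042, 0.0], [0.001, -0.002, -1.0]]
force: [-0.1, 0.3, 0.8]
opening: 0.903
grasp_force: 0.0
```

Request:
{"api": "drive_tool", "payload": {
  "motion": [
    [[0,0,0],[0,0,0]],
    [[0,0,0],[0,0,0]],
    [[0,0,0],[0,0,0]],
    [[0,0,0],[0,0,0]],
    [[0,0,0],[0,0,0]]
  ],
  "gripper": 0
}}

```text
time_s: 16.1
position: [0.4625, -0.0001, -0.0301]
tcp_rot: [[-0.041, 0.999, 0.001], [0.999, 0.041, -0.0], [-0.0, 0.001, -1.0]]
force: [-0.3, 0.5, 4.1]
opening: 0.66
grasp_force: 30.0
```

Request:
{"api": "drive_tool", "payload": {
  "motion": [
    [[0,0,-8],[0,0,0]],
    [[0,0,-22],[0,0,0]],
    [[0,0,-35],[0,0,0]],
    [[0,0,-35],[0,0,0]],
    [[0,0,-30],[0,0,0]]
  ]
}}

```text
time_s: 16.6
position: [0.4617, 0.0001, 0.1011]
tcp_rot: [[-0.041, 0.999, 0.0], [0.999, 0.041, 0.0], [-0.0, 0.0, -1.0]]
force: [0.4, -0.2, -1.5]
opening: 0.663
grasp_force: 30.0
```

Request:
{"api": "drive_tool", "payload": {
  "motion": [
    [[-21,6,-6],[0,0,0]],
    [[-41.5,11.5,-12.5],[0,0,0]],
    [[-41.5,11.5,-12.5],[0,0,0]],
    [[-41.5,11.5,-12.5],[0,0,0]],
    [[-41.5,11.5,-12.5],[0,0,0]]
  ]
}}

```text
time_s: 17.1
position: [0.5214, -0.1858, 0.1562]
tcp_rot: [[-0.041, 0.999, -0.001], [0.999, 0.041, 0.001], [0.001, -0.001, -1.0]]
force: [1.3, -0.6, -1.8]
opening: 0.662
grasp_force: 30.0
```

Request:
{"api": "drive_tool", "payload": {
  "motion": [
    [[-41.5,11.5,-12.5],[0,0,0]],
    [[-41.5,11.5,-12.5],[0,0,0]],
    [[-41.5,11.5,-12.5],[0,0,0]],
    [[-20,6,-6],[0,0,-0.12]],
    [[0,0,0],[0,0,-0.123]]
  ]
}}

```text
time_s: 17.6
position: [0.569, -0.3316, 0.1999]
tcp_rot: [[-0.282, 0.959, 0.003], [0.959, 0.282, -0.003], [-0.004, 0.002, -1.0]]
force: [0.2, 1.4, -1.0]
opening: 0.664
grasp_force: 30.0
```

Request:
{"api": "drive_tool", "payload": {
  "motion": [
    [[0,0,0],[0,0,0]],
    [[0,0,0],[0,0,0]],
    [[0,0,0],[0,0,0]]
  ]
}}

```text
time_s: 17.9
position: [0.5676, -0.3263, 0.1985]
tcp_rot: [[-0.279, 0.96, -0.001], [0.96, 0.279, 0.001], [0.001, -0.001, -1.0]]
force: [0.3, 1.9, -1.6]
opening: 0.662
grasp_force: 30.0
```

```bash
python3 - <<'E'
from h import *
go([.551,-.269,.08],16.3)
k=shot("wrist","pics/c1.png",(130,40,390,235))
a=np.radians(16.3);c=np.array([.551,-.269])
for z,n,l,w in((.064,"rim",.157,.085),(.05,"recess",.141,.069),(.05,"pocket",.063,.049)):
    print(n,[((proj(k,[*(c+np.array([np.cos(a)*i*l/2-np.sin(a)*j*w/2,np.sin(a)*i*l/2+np.cos(a)*j*w/2])),z])-[130,40])*800/260).round().tolist() for i,j in((1,1),(1,-1),(-1,-1),(-1,1))])
E
```

```text
t 17.9 pos [ 0.5676 -0.3263  0.1985] yaw 16.21 open 0.662 F [ 0.3  1.9 -1.6]
shift in current tool axes [ 59.5   0.2 118.6] in target axes [ 59.6   0.2 118.5] turn [-0.0008 -0.0013 -0.0015]
rim [[603.0, 153.0], [589.0, 377.0], [201.0, 378.0], [186.0, 155.0]]
recess [[573.0, 178.0], [563.0, 352.0], [226.0, 353.0], [216.0, 179.0]]
pocket [[473.0, 205.0], [470.0, 328.0], [319.0, 329.0], [315.0, 205.0]]
```

View pics/c1.png

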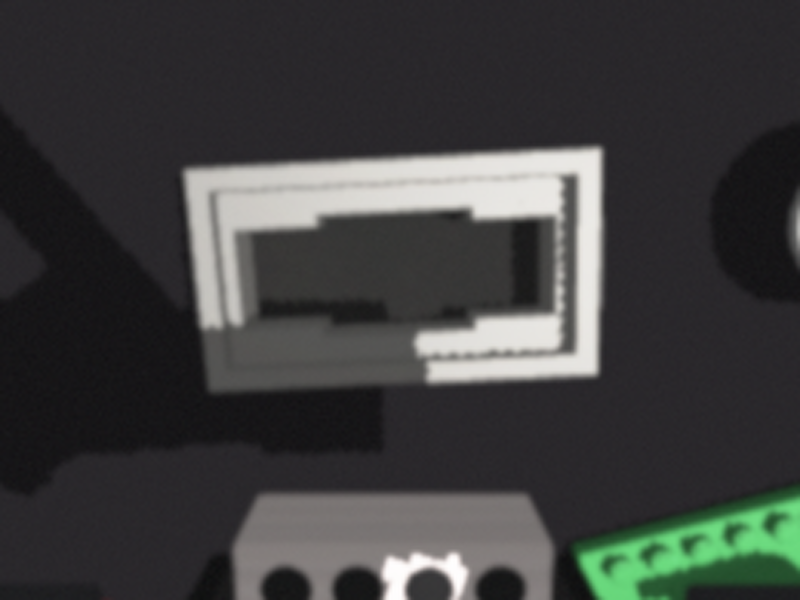

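The rim's corners are at (184,171), (602,149), (598,376) and (209,393). The pocket's corners on the ledge are at (317,218), (472,208), (474,320) and (332,325). The block hangs level and centred at column ~394.

```bash
python3 - <<'E'
from h import *
k=load("pics/c1.png"); s=800/260
def f(c,z):
    P=np.array([unp(k,(130+u/s,40+v/s),z) for u,v in c]); d=P[1]-P[0]+P[2]-P[3]; e=P[3]-P[0]+P[2]-P[1]
    print(P.mean(0).round(4),"len",np.linalg.norm(d)/2,np.linalg.norm(e)/2,"ang",np.degrees(np.arctan2(d[1],d[0])),np.degrees(np.arctan2(e[1],e[0]))+90)
f([(184,171),(602,149),(598,376),(209,393)],.064)
f([(317,218),(472,208),(474,320),(332,325)],.05)
f([(215,190),(564,176),(562,353),(228,368)],.05)
E
```

```text
[ 0.553  -0.2711  0.064 ] len 0.15785941820298136 0.08576857653533283 ang 18.82945039044187 19.03650063609564
[ 0.5528 -0.2688  0.05  ] len 0.06041374931257053 0.04350312587672655 ang 18.930660638278848 20.86121064596857
[ 0.5507 -0.2717  0.05  ] len 0.1391765111319734 0.07054195048182148 ang 18.5262056128315 17.946207163425953
```

```bash
python3 - <<'E'
from h import *
im=np.load("pics/a.npy"); st=read_state()
# pose at that picture: TCP (.4621,0,.0262), yaw 4.14 , tool down
y=np.radians(4.14); Y=np.array([np.cos(y),np.sin(y),0]);Z=np.array([0,0,-1.]);T=np.eye(4);T[:3,:3]=np.c_[np.cross(Y,Z),Y,Z];T[:3,3]=[.4621,0,.0262]
c=camera_info("wrist");T=T@c["T_tool_cam"];k=(192/np.tan(np.radians(c["fovy"]/2)),c["cx"],c["cy"],T[:3,:3],T[:3,3])
g=cv2.cvtColor(im,cv2.COLOR_RGB2GRAY)[180:250,210:305]
t=(g<95).astype(np.uint8)
n,l,s,cen=cv2.connectedComponentsWithStats(t)
for i in range(1,n):
    if 20<s[i,4]<250: print(s[i,2:],unp(k,cen[i]+[210,180],.03)[:2].round(4))
go([.5528,-.2708,.08],18.9)
E
```

```text
[ 13  12 113] [0.441 0.012]
[13 10 98] [0.4542 0.013 ]
[ 12  12 109] [0.4677 0.0133]
[ 12  12 121] [0.4804 0.0133]
[11 12 96] [ 0.4411 -0.0015]
[ 9  9 62] [ 0.4549 -0.0007]
[11 11 87] [ 4.686e-01 -2.000e-04]
[ 12  12 114] [4.809e-01 3.000e-04]
[11 12 95] [ 0.4417 -0.0143]
[11 11 87] [ 0.4692 -0.013 ]
[ 12  12 112] [ 0.4815 -0.0126]
[10  8 60] [ 0.4553 -0.0137]
t 17.95 pos [ 0.5678 -0.3264  0.1986] yaw 16.24 open 0.662 F [-0.2 -0.9 -1.6]
shift in current tool axes [ 57.4   1.3 118.7] in target axes [ 57.4   3.8 118.6] turn [-0.0006 -0.001  -0.0464]
```

Camera bias against the tool is under 1 mm. Going over the pocket and down.

Request:
{"api": "drive_tool", "payload": {
  "motion": [
    [[0,0,0],[0,0,-0.046]],
    [[20,1.3,0],[0,0,0]],
    [[25,1.5,20],[0,0,0]],
    [[12.4,1,40],[0,0,0]],
    [[0,0,35],[0,0,0]]
  ]
}}

```text
time_s: 18.45
position: [0.5524, -0.269, 0.1035]
tcp_rot: [[-0.325, 0.946, -0.0], [0.946, 0.325, 0.001], [0.001, -0.0, -1.0]]
force: [0.2, -1.0, -2.6]
opening: 0.668
grasp_force: 30.0
```

Request:
{"api": "drive_tool", "payload": {
  "motion": [
    [[0,0,20],[0,0,0]],
    [[0,0,15],[0,0,0]],
    [[0,0,0],[0,0,0]],
    [[0,0,0],[0,0,0]]
  ]
}}

```text
time_s: 18.85
position: [0.5533, -0.2716, 0.0691]
tcp_rot: [[-0.324, 0.946, -0.0], [0.946, 0.324, 0.0], [0.0, -0.0, -1.0]]
force: [0.2, -0.5, -0.0]
opening: 0.663
grasp_force: 30.0
```

```bash
python3 - <<'E'
from h import *
go([.5528,-.2708,.022],18.9)
E
```

```text
t 18.85 pos [ 0.5533 -0.2716  0.0691] yaw 18.91 open 0.663 F [ 0.2 -0.5 -0. ]
shift in current tool axes [ 0.9 -0.2 47.1] in target axes [ 0.9 -0.2 47.1] turn [-0.     -0.0001  0.0002]
```

Request:
{"api": "drive_tool", "payload": {
  "motion": [
    [[0.6,0,20],[0,0,0]],
    [[0,0,18],[0,0,0]],
    [[0,0,8],[0,0,0]],
    [[0,0,3],[0,0,0]],
    [[0,0,0],[0,0,0]]
  ]
}}

```text
time_s: 19.35
position: [0.5534, -0.2716, 0.0205]
tcp_rot: [[-0.324, 0.946, 0.001], [0.946, 0.324, -0.001], [-0.001, 0.001, -1.0]]
force: [-0.2, 0.7, -0.7]
opening: 0.657
grasp_force: 30.0
```

Request:
{"api": "drive_tool", "payload": {
  "motion": [
    [[0,0,3],[0,0,0]],
    [[0,0,2],[0,0,0]],
    [[0,0,0],[0,0,0]]
  ]
}}

```text
time_s: 19.65
position: [0.553, -0.2714, 0.015]
tcp_rot: [[-0.324, 0.946, 0.0], [0.946, 0.324, -0.0], [-0.0, 0.0, -1.0]]
force: [-0.1, 0.1, -1.1]
opening: 0.668
grasp_force: 30.0
```

Request:
{"api": "drive_tool", "payload": {
  "motion": [
    [[0,0,3],[0,0,0]],
    [[0,0,3],[0,0,0]],
    [[0,0,0],[0,0,0]]
  ]
}}

```text
time_s: 19.95
position: [0.5526, -0.271, 0.0083]
tcp_rot: [[-0.324, 0.946, -0.001], [0.946, 0.324, 0.001], [0.001, -0.001, -1.0]]
force: [-0.1, 0.1, -0.9]
opening: 0.664
grasp_force: 30.0
```

The block is in the pocket without contact force; carrying on down.

Request:
{"api": "drive_tool", "payload": {
  "motion": [
    [[0,0,5],[0,0,0]],
    [[0,0,5],[0,0,0]],
    [[0,0,5],[0,0,0]],
    [[0,0,0],[0,0,0]]
  ]
}}

```text
time_s: 20.35
position: [0.5522, -0.2708, -0.0072]
tcp_rot: [[-0.324, 0.946, -0.002], [0.946, 0.324, 0.001], [0.002, -0.001, -1.0]]
force: [0.8, 0.4, -1.4]
opening: 0.665
grasp_force: 30.0
```

Request:
{"api": "drive_tool", "payload": {
  "motion": [
    [[0,0,5],[0,0,0]],
    [[0,0,5],[0,0,0]],
    [[0,0,2],[0,0,0]],
    [[0,0,0],[0,0,0]]
  ]
}}

```text
time_s: 20.75
position: [0.5526, -0.2711, -0.0186]
tcp_rot: [[-0.324, 0.946, -0.001], [0.946, 0.324, 0.001], [0.001, -0.0, -1.0]]
force: [-0.1, 0.4, -1.9]
opening: 0.663
grasp_force: 30.0
```

Request:
{"api": "drive_tool", "payload": {
  "motion": [
    [[0,0,1],[0,0,0]],
    [[0,0,0.7],[0,0,0]],
    [[0,0,0],[0,0,0]]
  ]
}}

```text
time_s: 21.05
position: [0.553, -0.2713, -0.0198]
tcp_rot: [[-0.324, 0.946, 0.0], [0.946, 0.324, -0.0], [-0.0, 0.0, -1.0]]
force: [0.2, -0.1, -1.3]
opening: 0.664
grasp_force: 30.0
```

Request:
{"api": "drive_tool", "payload": {
  "motion": [
    [[0,0,0.7],[0,0,0]],
    [[0,0,0],[0,0,0]]
  ]
}}

```text
time_s: 21.25
position: [0.553, -0.2713, -0.0205]
tcp_rot: [[-0.324, 0.946, 0.0], [0.946, 0.324, -0.0], [-0.0, 0.0, -1.0]]
force: [0.7, 0.0, -2.1]
opening: 0.667
grasp_force: 30.0
```

Request:
{"api": "drive_tool", "payload": {
  "motion": [
    [[0,0,0.8],[0,0,0]],
    [[0,0,0],[0,0,0]]
  ]
}}

```text
time_s: 21.45
position: [0.5529, -0.2712, -0.0214]
tcp_rot: [[-0.324, 0.946, -0.0], [0.946, 0.324, 0.0], [0.0, -0.0, -1.0]]
force: [0.1, 0.3, -1.6]
opening: 0.663
grasp_force: 30.0
```

Request:
{"api": "drive_tool", "payload": {
  "motion": [
    [[0,0,0.7],[0,0,0]],
    [[0,0,0],[0,0,0]]
  ]
}}

```text
time_s: 21.65
position: [0.553, -0.2714, -0.022]
tcp_rot: [[-0.324, 0.946, 0.0], [0.946, 0.324, -0.0], [-0.0, 0.0, -1.0]]
force: [0.1, -0.6, -0.9]
opening: 0.662
grasp_force: 30.0
```

Request:
{"api": "drive_tool", "payload": {
  "motion": [
    [[0,0,0.5],[0,0,0]],
    [[0,0,0],[0,0,0]]
  ]
}}

```text
time_s: 21.85
position: [0.553, -0.2713, -0.0221]
tcp_rot: [[-0.324, 0.946, 0.0], [0.946, 0.324, -0.0], [-0.0, 0.0, -1.0]]
force: [-1.4, 0.7, 2.5]
opening: 0.663
grasp_force: 30.0
```

Seated at the predicted height. Letting go and rising to check.

Request:
{"api": "drive_tool", "payload": {
  "motion": [
    [[0,0,0],[0,0,0]],
    [[0,0,0],[0,0,0]],
    [[0,0,0],[0,0,0]],
    [[0,0,0],[0,0,0]],
    [[0,0,0],[0,0,0]]
  ],
  "gripper": 0.85
}}

```text
time_s: 22.35
position: [0.5529, -0.2713, -0.0227]
tcp_rot: [[-0.324, 0.946, -0.0], [0.946, 0.324, 0.0], [0.0, -0.0, -1.0]]
force: [0.1, 1.9, 0.4]
opening: 0.845
grasp_force: 0.0
```

Request:
{"api": "drive_tool", "payload": {
  "motion": [
    [[0,0,-5],[0,0,0]],
    [[0,0,-15],[0,0,0]],
    [[0,0,-40],[0,0,0]],
    [[0,0,-45],[0,0,0]],
    [[0,0,-40],[0,0,0]]
  ]
}}

```text
time_s: 22.85
position: [0.5532, -0.2715, 0.1256]
tcp_rot: [[-0.324, 0.946, 0.001], [0.946, 0.324, -0.001], [-0.002, 0.001, -1.0]]
force: [1.1, -1.7, 0.1]
opening: 0.848
grasp_force: 0.0
```

```bash
python3 - <<'E'
from h import *
k=cam("wrist"); im=capture("wrist"); np.save("pics/b.npy",im)
p=proj(k,[.553,-.2713,.038]).astype(int); print(p)
x0,y0=p-[45,35]; g=cv2.cvtColor(im,cv2.COLOR_RGB2GRAY)[y0:y0+70,x0:x0+90]
print(np.percentile(g,[5,25,50,75,95]))
for th in (60,80,100,120):
    n,l,s,cen=cv2.connectedComponentsWithStats((g<th).astype(np.uint8))
    o=[unp(k,cen[i]+[x0,y0],.038)[:2] for i in range(1,n) if 20<s[i,4]<200 and s[i,2]<16 and s[i,3]<16]
    print(th,len(o),np.mean(o,0).round(4) if o else "",np.round(o,3).tolist())
a=np.radians(11.8); go(np.array([.63,.033,.2])-.03*np.array([-np.sin(a),np.cos(a),0]),11.8)
E
```

```text
[257 185]
[ 38.  82.  94. 139. 225.]
60 12 [ 0.5524 -0.2718] [[0.53, -0.266], [0.542, -0.262], [0.554, -0.257], [0.567, -0.253], [0.534, -0.278], [0.546, -0.274], [0.558, -0.27], [0.571, -0.265], [0.538, -0.291], [0.55, -0.286], [0.562, -0.282], [0.575, -0.278]]
80 12 [ 0.5524 -0.2719] [[0.53, -0.266], [0.542, -0.262], [0.554, -0.257], [0.567, -0.253], [0.534, -0.278], [0.546, -0.274], [0.558, -0.27], [0.571, -0.266], [0.538, -0.291], [0.55, -0.286], [0.563, -0.282], [0.575, -0.278]]
100 12 [ 0.5524 -0.2718] [[0.53, -0.266], [0.542, -0.262], [0.554, -0.257], [0.567, -0.253], [0.534, -0.278], [0.546, -0.274], [0.558, -0.27], [0.571, -0.266], [0.538, -0.29], [0.55, -0.286], [0.562, -0.282], [0.575, -0.278]]
120 12 [ 0.5524 -0.2718] [[0.53, -0.266], [0.542, -0.262], [0.554, -0.257], [0.567, -0.253], [0.535, -0.278], [0.546, -0.274], [0.558, -0.27], [0.571, -0.266], [0.538, -0.291], [0.55, -0.286], [0.563, -0.282], [0.575, -0.278]]
t 22.9 pos [ 0.5572 -0.2742  0.1328] yaw 18.93 open 0.85 F [ 0.3 -0.1  3.6]
shift in current tool axes [236.3 165.3 -68.7] in target axes [255.8 134.  -67.2] turn [0.0092 0.0116 0.1245]
```

Request:
{"api": "drive_tool", "payload": {
  "motion": [
    [[20,14,-10],[0,0,0]],
    [[36,25,-13],[0,0,0]],
    [[36,25,-13],[0,0,0]],
    [[36,25,-13],[0,0,0]],
    [[36,25,-13],[0,0,0]]
  ]
}}

```text
time_s: 23.4
position: [0.6079, -0.0776, 0.1862]
tcp_rot: [[-0.324, 0.946, 0.001], [0.946, 0.324, -0.0], [-0.001, 0.001, -1.0]]
force: [0.4, -1.3, 0.2]
opening: 0.851
grasp_force: 0.0
```

Request:
{"api": "drive_tool", "payload": {
  "motion": [
    [[36,25,-10],[0,0,0]],
    [[36,25,0],[0,0,0.124]],
    [[0,0,0],[0,0,0]],
    [[0,0,0],[0,0,0]],
    [[0,0,0],[0,0,0]]
  ]
}}

```text
time_s: 23.9
position: [0.6312, 0.0043, 0.1948]
tcp_rot: [[-0.205, 0.979, -0.0], [0.979, 0.205, -0.001], [-0.001, -0.0, -1.0]]
force: [0.1, -0.5, 0.2]
opening: 0.854
grasp_force: 0.0
```

```bash
python3 - <<'E'
from h import *
k=shot("wrist","pics/k1.png",(150,60,390,240)); go([.63,.033,.05],11.8)
E
```

```text
t 23.95 pos [0.6312 0.0038 0.1946] yaw 11.75 open 0.848 F [-0.5  0.2  1.5]
shift in current tool axes [ 28.9   4.8 144.6] in target axes [ 28.8   4.8 144.6] turn [-0.0003  0.0004 -0.0009]
```

View pics/k1.png

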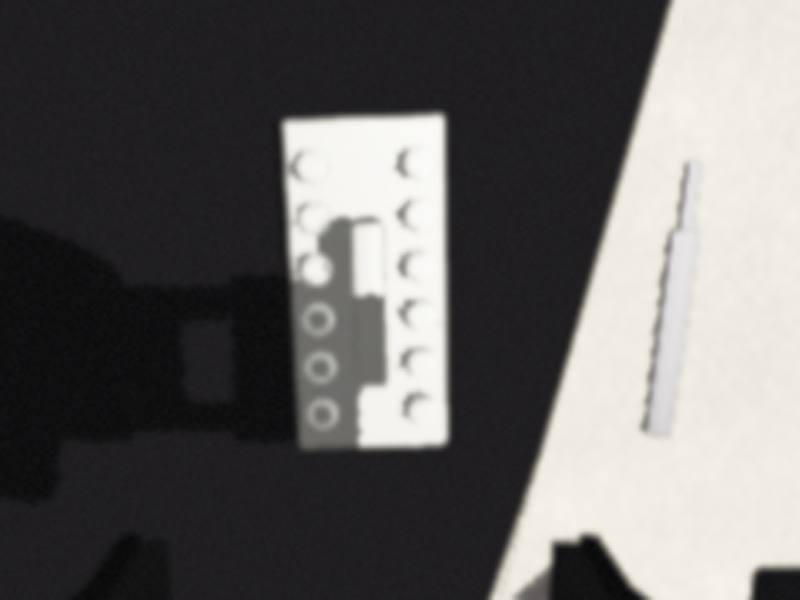

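The white carrier fits the description: its plate corners are at (282,120), (445,113), (448,443) and (300,449), and the fin top runs from (352,222)/(384,220) to (357,385)/(385,384).

```bash
python3 - <<'E'
from h import *
k=load("pics/k1.png"); s=800/240
def f(c,z):
    P=np.array([unp(k,(150+u/s,60+v/s),z) for u,v in c]); d=P[3]-P[0]+P[2]-P[1]; e=P[1]-P[0]+P[2]-P[3]
    print(P.mean(0).round(4),"len",np.linalg.norm(d)/2,np.linalg.norm(e)/2,"xang",np.degrees(np.arctan2(d[1],d[0])),"yang",np.degrees(np.arctan2(e[1],e[0])))
    return P.mean(0)
m=f([(282,120),(445,113),(448,443),(300,449)],.016)
f([(352,222),(384,220),(385,384),(357,385)],.066)
go([m[0],m[1],-.003],12.5)
E
```

```text
[0.6285 0.0355 0.016 ] len 0.1359436845060796 0.06458387769757311 xang -76.23141226749601 yang 14.11587339417946
[0.6281 0.0359 0.066 ] len 0.05919695190141453 0.010877995122230465 xang -77.00572450906861 yang 14.561267409135356
t 23.95 pos [0.6312 0.0038 0.1946] yaw 11.75 open 0.848 F [-0.5  0.2  1.5]
shift in current tool axes [ 31.6   3.8 197.6] in target axes [ 31.5   4.2 197.6] turn [-0.0003  0.0004 -0.0131]
```

Request:
{"api": "drive_tool", "payload": {
  "motion": [
    [[0,0,0],[0,0,-0.036]],
    [[31.7,4.9,0],[0,0,0]],
    [[0,0,40],[0,0,0]],
    [[0,0,45],[0,0,0]],
    [[0,0,45],[0,0,0]]
  ],
  "gripper": 0.5
}}

```text
time_s: 24.45
position: [0.6292, 0.0354, 0.0639]
tcp_rot: [[-0.238, 0.971, 0.002], [0.971, 0.238, -0.001], [-0.001, 0.002, -1.0]]
force: [0.2, 0.2, -0.7]
opening: 0.527
grasp_force: 0.0
```

Request:
{"api": "drive_tool", "payload": {
  "motion": [
    [[0,0,20],[0,0,0]],
    [[0,0,10],[0,0,0]],
    [[0,0,0],[0,0,0]],
    [[0,0,0],[0,0,0]]
  ]
}}

```text
time_s: 24.85
position: [0.63, 0.0361, 0.0356]
tcp_rot: [[-0.239, 0.971, 0.002], [0.971, 0.239, -0.0], [-0.001, 0.002, -1.0]]
force: [-0.2, -0.1, 0.0]
opening: 0.499
grasp_force: 0.0
```

```bash
python3 - <<'E'
from h import *
go([.6284,.0357,-.004],13.8)
E
```

```text
t 24.85 pos [0.63   0.0361 0.0356] yaw 13.81 open 0.499 F [-0.2 -0.1  0. ]
shift in current tool axes [-0.  -1.7 39.6] in target axes [-0.1 -1.6 39.6] turn [0.0021 0.0009 0.0001]
```

Request:
{"api": "drive_tool", "payload": {
  "motion": [
    [[0,-1.2,12],[0,0,0]],
    [[0,0,12],[0,0,0]],
    [[0,0,9],[0,0,0]],
    [[0,0,6],[0,0,0]],
    [[0,0,0],[0,0,0]]
  ]
}}

```text
time_s: 25.35
position: [0.6266, 0.037, -0.0059]
tcp_rot: [[-0.24, 0.971, -0.002], [0.971, 0.24, 0.0], [0.001, -0.002, -1.0]]
force: [-0.1, -0.5, 0.1]
opening: 0.499
grasp_force: 0.0
```

Request:
{"api": "drive_tool", "payload": {
  "motion": [
    [[0,0,0],[0,0,0]],
    [[0,0,0],[0,0,0]],
    [[0,0,0],[0,0,0]],
    [[0,0,0],[0,0,0]],
    [[0,0,0],[0,0,0]]
  ],
  "gripper": 0
}}

```text
time_s: 25.85
position: [0.628, 0.0368, -0.0042]
tcp_rot: [[-0.24, 0.971, 0.001], [0.971, 0.24, -0.0], [-0.0, 0.001, -1.0]]
force: [-0.4, -0.5, -1.4]
opening: 0.137
grasp_force: 30.1
```

Request:
{"api": "drive_tool", "payload": {
  "motion": [
    [[0,0,0],[0,0,0]],
    [[0,0,0],[0,0,0]]
  ]
}}

```text
time_s: 26.05
position: [0.6279, 0.0368, -0.0043]
tcp_rot: [[-0.24, 0.971, 0.001], [0.971, 0.24, -0.0], [-0.0, 0.001, -1.0]]
force: [0.0, 0.4, 1.3]
opening: 0.132
grasp_force: 30.0
```

Fin gripped: 0.132 × 87 = 11.5 mm. Lifting, carrying over the case and turning.

Request:
{"api": "drive_tool", "payload": {
  "motion": [
    [[0,0,-8],[0,0,0]],
    [[0,0,-22],[0,0,0]],
    [[0,0,-35],[0,0,0]],
    [[0,0,-35],[0,0,0]],
    [[0,0,-22],[0,0,0]]
  ]
}}

```text
time_s: 26.55
position: [0.6283, 0.0367, 0.1202]
tcp_rot: [[-0.24, 0.971, 0.003], [0.971, 0.24, -0.0], [-0.001, 0.002, -1.0]]
force: [1.6, 0.7, -1.9]
opening: 0.137
grasp_force: 30.0
```

Request:
{"api": "drive_tool", "payload": {
  "motion": [
    [[-20,-10.4,0],[0,0,0]],
    [[-36,-18.7,0],[0,0,0]],
    [[-36,-18.7,0],[0,0,0]],
    [[-36,-18.7,0],[0,0,0]],
    [[-36,-18.7,0],[0,0,0]]
  ]
}}

```text
time_s: 27.05
position: [0.5831, -0.1439, 0.1175]
tcp_rot: [[-0.24, 0.971, -0.001], [0.971, 0.24, 0.0], [0.001, -0.001, -1.0]]
force: [1.1, 0.2, -2.0]
opening: 0.135
grasp_force: 30.0
```

Request:
{"api": "drive_tool", "payload": {
  "motion": [
    [[-36,-18.7,0],[0,0,0]],
    [[-36,-18.7,0],[0,0,0]],
    [[-30,-15.5,0],[0,0,0]],
    [[-15,-7.7,0],[0,0,0.083]],
    [[0,0,0],[0,0,0.14]]
  ]
}}

```text
time_s: 27.55
position: [0.5523, -0.2741, 0.1175]
tcp_rot: [[-0.011, 1.0, -0.0], [1.0, 0.011, -0.001], [-0.001, -0.0, -1.0]]
force: [0.1, 0.7, -2.6]
opening: 0.134
grasp_force: 30.0
```

Request:
{"api": "drive_tool", "payload": {
  "motion": [
    [[0,0,0],[0,0,0.14]],
    [[0,0,0],[0,0,0.14]],
    [[0,0,0],[0,0,0.14]],
    [[0,0,0],[0,0,0.14]],
    [[0,0,0],[0,0,0.14]]
  ]
}}

```text
time_s: 28.05
position: [0.5527, -0.2705, 0.1174]
tcp_rot: [[0.634, 0.773, -0.001], [0.773, -0.634, 0.001], [-0.0, -0.001, -1.0]]
force: [0.4, 0.4, -2.4]
opening: 0.134
grasp_force: 30.0
```

Request:
{"api": "drive_tool", "payload": {
  "motion": [
    [[0,0,0],[0,0,0.14]],
    [[0,0,0],[0,0,0.14]],
    [[0,0,0],[0,0,0.14]],
    [[0,0,0],[0,0,0.14]],
    [[0,0,0],[0,0,0]]
  ]
}}

```text
time_s: 28.55
position: [0.5528, -0.2706, 0.1174]
tcp_rot: [[0.946, 0.324, -0.001], [0.324, -0.946, 0.001], [-0.001, -0.001, -1.0]]
force: [-0.4, -0.0, -1.7]
opening: 0.135
grasp_force: 30.0
```

```bash
python3 - <<'E'
from h import *
go([.5538,-.2708,.0657],-71.1)
print(read_state()["joint_positions"].round(1))
E
```

```text
t 28.55 pos [ 0.5528 -0.2706  0.1174] yaw -71.09 open 0.135 F [-0.4 -0.  -1.7]
shift in current tool axes [ 0.9  0.5 51.7] in target axes [ 0.9  0.5 51.7] turn [-0.0009  0.0007  0.0001]
[-36.5  34.1  87.1  -0.   58.9  34.6]
```

Request:
{"api": "drive_tool", "payload": {
  "motion": [
    [[0.9,0.5,20],[0,0,0]],
    [[0,0,17],[0,0,0]],
    [[0,0,8],[0,0,0]],
    [[0,0,0],[0,0,0]],
    [[0,0,0],[0,0,0]]
  ]
}}

```text
time_s: 29.05
position: [0.5546, -0.2713, 0.0728]
tcp_rot: [[0.946, 0.325, 0.0], [0.325, -0.946, -0.0], [0.0, 0.0, -1.0]]
force: [-0.7, -0.2, -1.7]
opening: 0.133
grasp_force: 30.0
```

Request:
{"api": "drive_tool", "payload": {
  "motion": [
    [[0,0,3],[0,0,0]],
    [[0,0,2],[0,0,0]],
    [[0,0,0],[0,0,0]],
    [[0,0,0],[0,0,0]]
  ]
}}

```text
time_s: 29.45
position: [0.5545, -0.2712, 0.0677]
tcp_rot: [[0.946, 0.324, 0.0], [0.324, -0.946, -0.0], [0.0, 0.0, -1.0]]
force: [-0.1, -1.0, -1.5]
opening: 0.136
grasp_force: 30.0
```

Request:
{"api": "drive_tool", "payload": {
  "motion": [
    [[0,0,2],[0,0,0]],
    [[0,0,0],[0,0,0]]
  ]
}}

```text
time_s: 29.65
position: [0.5543, -0.271, 0.0653]
tcp_rot: [[0.946, 0.324, -0.0], [0.324, -0.946, 0.0], [-0.0, -0.0, -1.0]]
force: [0.1, 0.5, -2.4]
opening: 0.138
grasp_force: 30.0
```

Request:
{"api": "drive_tool", "payload": {
  "motion": [
    [[0,0,2],[0,0,0]],
    [[0,0,0],[0,0,0]]
  ]
}}

```text
time_s: 29.85
position: [0.5542, -0.271, 0.0631]
tcp_rot: [[0.946, 0.324, -0.0], [0.324, -0.946, 0.0], [-0.0, -0.0, -1.0]]
force: [0.1, 0.1, -2.2]
opening: 0.137
grasp_force: 30.0
```

Request:
{"api": "drive_tool", "payload": {
  "motion": [
    [[0,0,2],[0,0,0]],
    [[0,0,1.5],[0,0,0]],
    [[0,0,0],[0,0,0]]
  ]
}}

```text
time_s: 30.15
position: [0.5542, -0.271, 0.0596]
tcp_rot: [[0.946, 0.324, -0.001], [0.324, -0.946, 0.0], [-0.0, -0.001, -1.0]]
force: [1.0, -0.4, -2.6]
opening: 0.136
grasp_force: 30.0
```

Request:
{"api": "drive_tool", "payload": {
  "motion": [
    [[0,0,1.5],[0,0,0]],
    [[0,0,0],[0,0,0]]
  ]
}}

```text
time_s: 30.35
position: [0.5543, -0.2711, 0.0583]
tcp_rot: [[0.946, 0.324, -0.0], [0.324, -0.946, 0.0], [-0.0, -0.0, -1.0]]
force: [-0.4, 0.2, -2.3]
opening: 0.137
grasp_force: 30.0
```

Request:
{"api": "drive_tool", "payload": {
  "motion": [
    [[0,0,1.5],[0,0,0]],
    [[0,0,0],[0,0,0]]
  ]
}}

```text
time_s: 30.55
position: [0.5543, -0.2711, 0.0567]
tcp_rot: [[0.946, 0.324, -0.0], [0.324, -0.946, 0.0], [-0.0, -0.0, -1.0]]
force: [-0.1, -0.2, -1.8]
opening: 0.137
grasp_force: 30.0
```

Below the rim without contact (underside ~0.061). On down to the ledge, expected at TCP 0.0457.

Request:
{"api": "drive_tool", "payload": {
  "motion": [
    [[0,0,2],[0,0,0]],
    [[0,0,2],[0,0,0]],
    [[0,0,2],[0,0,0]],
    [[0,0,0],[0,0,0]]
  ]
}}

```text
time_s: 30.95
position: [0.5541, -0.271, 0.0505]
tcp_rot: [[0.946, 0.324, -0.001], [0.324, -0.946, 0.0], [-0.001, -0.001, -1.0]]
force: [0.7, 0.4, -2.9]
opening: 0.133
grasp_force: 30.0
```

Request:
{"api": "drive_tool", "payload": {
  "motion": [
    [[0,0,1.5],[0,0,0]],
    [[0,0,1.5],[0,0,0]],
    [[0,0,0],[0,0,0]]
  ]
}}

```text
time_s: 31.25
position: [0.5542, -0.2711, 0.0477]
tcp_rot: [[0.946, 0.324, -0.0], [0.324, -0.946, 0.0], [-0.0, -0.0, -1.0]]
force: [0.4, 0.1, -2.7]
opening: 0.136
grasp_force: 30.0
```

Request:
{"api": "drive_tool", "payload": {
  "motion": [
    [[0,0,0.8],[0,0,0]],
    [[0,0,0],[0,0,0]]
  ]
}}

```text
time_s: 31.45
position: [0.5544, -0.2711, 0.0471]
tcp_rot: [[0.946, 0.324, -0.0], [0.324, -0.946, 0.0], [-0.0, -0.0, -1.0]]
force: [-0.0, 0.0, -2.2]
opening: 0.136
grasp_force: 30.0
```

Request:
{"api": "drive_tool", "payload": {
  "motion": [
    [[0,0,0.8],[0,0,0]],
    [[0,0,0],[0,0,0]]
  ]
}}

```text
time_s: 31.65
position: [0.5544, -0.2711, 0.0463]
tcp_rot: [[0.946, 0.324, -0.0], [0.324, -0.946, 0.0], [-0.0, -0.0, -1.0]]
force: [-0.0, 0.2, -2.8]
opening: 0.133
grasp_force: 30.0
```

Request:
{"api": "drive_tool", "payload": {
  "motion": [
    [[0,0,0.6],[0,0,0]],
    [[0,0,0],[0,0,0]]
  ]
}}

```text
time_s: 31.85
position: [0.5544, -0.2712, 0.0457]
tcp_rot: [[0.946, 0.324, 0.0], [0.324, -0.946, -0.0], [0.0, 0.0, -1.0]]
force: [-0.0, -0.3, -1.8]
opening: 0.131
grasp_force: 30.0
```

Request:
{"api": "drive_tool", "payload": {
  "motion": [
    [[0,0,0.5],[0,0,0]],
    [[0,0,0],[0,0,0]]
  ]
}}

```text
time_s: 32.05
position: [0.5544, -0.2712, 0.0457]
tcp_rot: [[0.946, 0.324, 0.0], [0.324, -0.946, -0.0], [0.0, 0.0, -1.0]]
force: [-1.0, 0.0, 1.1]
opening: 0.132
grasp_force: 30.0
```

Request:
{"api": "drive_tool", "payload": {
  "motion": [
    [[0,0,0.4],[0,0,0]],
    [[0,0,0],[0,0,0]]
  ]
}}

```text
time_s: 32.25
position: [0.5545, -0.2712, 0.0457]
tcp_rot: [[0.946, 0.324, 0.0], [0.324, -0.946, -0.0], [0.0, 0.0, -1.0]]
force: [-2.3, 0.8, 5.0]
opening: 0.134
grasp_force: 30.0
```

Seated exactly at the expected height. Letting go and rising.

Request:
{"api": "drive_tool", "payload": {
  "motion": [
    [[0,0,0],[0,0,0]],
    [[0,0,0],[0,0,0]],
    [[0,0,0],[0,0,0]],
    [[0,0,0],[0,0,0]],
    [[0,0,0],[0,0,0]]
  ],
  "gripper": 0.5
}}

```text
time_s: 32.75
position: [0.5544, -0.2712, 0.0446]
tcp_rot: [[0.946, 0.324, -0.0], [0.324, -0.946, 0.0], [-0.0, -0.0, -1.0]]
force: [-0.3, -0.8, -0.6]
opening: 0.468
grasp_force: 0.0
```

Request:
{"api": "drive_tool", "payload": {
  "motion": [
    [[0,0,-5],[0,0,0]],
    [[0,0,-15],[0,0,0]],
    [[0,0,-35],[0,0,0]],
    [[0,0,-35],[0,0,0]],
    [[0,0,-35],[0,0,0]]
  ]
}}

```text
time_s: 33.25
position: [0.5545, -0.2712, 0.1724]
tcp_rot: [[0.946, 0.324, 0.001], [0.324, -0.946, -0.001], [0.001, 0.001, -1.0]]
force: [0.5, -0.1, -0.0]
opening: 0.499
grasp_force: 0.0
```

Request:
{"api": "drive_tool", "payload": {
  "motion": [
    [[0,0,-20],[0,0,0]],
    [[0,0,0],[0,0,0]],
    [[0,0,0],[0,0,0]],
    [[0,0,0],[0,0,0]]
  ]
}}

```text
time_s: 33.65
position: [0.5534, -0.2704, 0.1887]
tcp_rot: [[0.946, 0.324, -0.002], [0.324, -0.946, 0.002], [-0.002, -0.002, -1.0]]
force: [-0.6, 0.2, -0.1]
opening: 0.5
grasp_force: 0.0
```

```bash
python3 - <<'E'
from h import *
k=cam("wrist"); im=capture("wrist"); 
a=np.radians(18.9);c=np.array([.5527,-.2712])
def P(i,j,z): return proj(k,[*(c+[np.cos(a)*i-np.sin(a)*j,np.sin(a)*i+np.cos(a)*j]),z])
# edge scan: plate 136x64 at z .066 in rim at .064: print brightness along case x and y lines
g=cv2.cvtColor(im,cv2.COLOR_RGB2GRAY).astype(np.float32)
def scan(pts): return cv2.remap(g,np.float32([p[0] for p in pts])[None],np.float32([p[1] for p in pts])[None],cv2.INTER_LINEAR)[0].round().astype(int).tolist()
for j in(-.012,.012): print("x-",scan([P(-.084+.001*t,j,.065) for t in range(20)]),"x+",scan([P(.084-.001*t,j,.065) for t in range(20)]))
for i in(-.05,.05): print("y-",scan([P(i,-.048+.001*t,.065) for t in range(20)]),"y+",scan([P(i,.048-.001*t,.065) for t in range(20)]))
s=read_state();print(s["position"],s["force"],s["grasp_force"],s["time_s"])
E
```

```text
x- [30, 30, 32, 39, 51, 68, 84, 95, 102, 104, 105, 106, 106, 104, 105, 112, 130, 146, 159, 165] x+ [60, 74, 90, 105, 120, 158, 208, 237, 246, 248, 248, 248, 246, 238, 221, 218, 246, 254, 255, 255]
x- [30, 30, 33, 40, 51, 68, 83, 94, 101, 103, 104, 105, 103, 102, 104, 112, 128, 145, 159, 165] x+ [61, 74, 91, 104, 120, 158, 209, 236, 245, 247, 247, 247, 245, 238, 220, 217, 246, 254, 255, 255]
y- [30, 30, 30, 31, 33, 43, 59, 79, 93, 101, 104, 104, 105, 106, 114, 128, 149, 162, 173, 189] y+ [31, 31, 34, 46, 64, 84, 98, 103, 105, 105, 104, 103, 101, 101, 103, 110, 128, 160, 199, 237]
y- [54, 53, 53, 54, 62, 95, 147, 200, 232, 240, 242, 242, 242, 239, 236, 240, 252, 255, 255, 255] y+ [52, 55, 68, 101, 153, 204, 232, 239, 241, 241, 240, 235, 220, 190, 199, 225, 244, 253, 255, 255]
[ 0.55333935 -0.27042798  0.18831991] [-0.0160794   0.09426159  0.48659046] 0.0 33.7
```

```bash
python3 -c "from rig import *; print(hand_in())"
```

```text
the job is handed in; nothing more can be done
None
```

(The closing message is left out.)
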